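# Lay out salvaged door furniture on its mount boards

## Task

Lay out the four pieces of old brass door furniture for mounting: set each one upright on the white board whose inked outline has the shape and size of its base plate, centred in the outline, with the straight-sided plates turned square to their outlines. Leave the spray can and the glue bottle standing where they are.

Things in the scene. Friction and masses are not known exactly. Their poses are not given: they have to be found in the camera images.
- door_knob: Large round door knob, 48 mm tall: round base plate 64 mm across and 5-6 mm thick, a neck 24 mm across, and above it a round knob 50 mm across whose widest part runs from 28 to 42 mm above the underside (0.2 to 0.33 kg). Loose, solid brass, standing upright on its plate. Origin: centre of the plate's underside; z up.
- cupboard_knob: Small round cupboard knob, 34 mm tall: round base plate 38 mm across and 4-5 mm thick, and a round knob 26 mm across, its widest part from 16 to 31 mm above the underside (0.06 to 0.1 kg). Loose, solid brass, standing upright on its plate. Origin: centre of the plate's underside; z up.
- pull_handle: Pull handle on an oblong base plate 100 x 32 mm, 5 mm thick: a straight bar 84 mm long, 12 mm wide, from 27 to 37 mm above the underside, on two short posts 34 mm either side of the middle (0.16 to 0.26 kg). x runs along the bar and the plate's length, y across. Loose, solid brass, standing upright on its plate. Origin: centre of the plate's underside; z up.
- thumb_turn: Thumb-turn of a lock on a square base plate 56 x 56 mm, 5 mm thick: an upright flat wing 34 mm long (along x), 9 mm thick (along y), up to 38 mm above the underside, on a round boss 26 mm across up to 11 mm (0.12 to 0.2 kg). x and y along the plate's edges. Loose, solid brass, standing upright on its plate. Origin: centre of the plate's underside; z up.
- board_large_round: Fixed flat white mount board, 126 x 126 x 5 mm, with a black outline (line 4 mm wide, flush) in its middle: a large circle, 70 mm inside the line, for the 64 mm plate of the door knob. Origin: centre of its underside (upper face at z = +5 mm, outline centred above the origin); x, y along its edges, z up.
- board_small_round: Fixed flat white mount board, 126 x 126 x 5 mm, with a black outline (line 4 mm wide, flush) in its middle: a small circle, 44 mm inside the line, for the 38 mm plate of the cupboard knob. Origin: centre of its underside (upper face at z = +5 mm, outline centred above the origin); x, y along its edges, z up.
- board_oblong: Fixed flat white mount board, 126 x 126 x 5 mm, with a black outline (line 4 mm wide, flush) in its middle: an oblong, 106 mm (along x) x 38 mm (along y) inside the line, for the 100 x 32 mm plate of the pull handle. Origin: centre of its underside (upper face at z = +5 mm, outline centred above the origin); x, y along its edges, z up.
- board_square: Fixed flat white mount board, 126 x 126 x 5 mm, with a black outline (line 4 mm wide, flush) in its middle: a square, 62 x 62 mm inside the line, sides along x and y, for the 56 mm square plate of the thumb-turn. Origin: centre of its underside (upper face at z = +5 mm, outline centred above the origin); x, y along its edges, z up.
- spray_can: White spray can, 52 mm across, 180 mm tall, beyond the work, to the left. Loose bystander, standing near the work, not to be disturbed. Origin: centre of its underside.
- glue_bottle: White glue bottle with an orange cap, 44 mm across, 120 mm tall, beyond the middle of the work. Loose bystander, standing near the work, not to be disturbed. Origin: centre of its underside.
Not all that is in view belongs to the job. Leave any purple look-alike of the board_large_round alone.

How it is judged:
By the outcome, as a careful person would: the job done as asked, in the order asked, and still so for the second after the job is handed in, with the robot touching nothing.
It also fails if it takes over 120 s, if anything falls off the work surface, if the arm or the gripper's body presses on something with over 40 N, if the wrist force passes 120 N, or if a joint passes its speed limit or range.

## Robot

A 6-joint arm with a two-finger parallel gripper is mounted at the origin on the work surface. World frame = base frame: x ahead of the robot, y to its left, z up, the work surface at z = 0. Lengths are in m, angles in rad, forces in N, time in s.
With the tool pointing down it reaches from about 0.15 to 0.775 m from the base axis. Payload 6.1 kg.
Tool frame: the origin (TCP) lies at the very end of the fingers, on their centre line; the grasp point (between the pads) lies 19 mm behind it; z points along the fingers, y is the line along which they close (so a half turn about z gives the same grasp; the last joint's range is limited). The gripper opens to 85 mm and grips with 20 to 120 N. Pads are 22 mm wide; open, the fingers measure 114 mm over their backs; the gripper's body (76 mm by 85 mm) begins 54 mm behind the grasp point. The pads swing forward as they close: fully open they stand 13 mm farther back than shut.
Start: joints at [-1.288, 0.126, -0.04, 1.405, 0, 1.571], TCP at [0.146, -0.504, 0.231] pointing down, gripper open.
Joint ranges: [-2.72, 2.72], [-0.95, 1.95], [-1.27, 1.35], [-1.78, 2.02], [-1.46, 1.47], [-3.14, 3.14]. Speed limits (rad/s): [2.39, 2.39, 3.01, 3.14, 3.14, 3.14].

## Interface

Orientations are given as a rotation vector (axis times angle).
In Python, from bench import r gives the robot as it stands.
- The arm moves only by the tool step_arm, never from a script. Its argument "moves" is a list of rows, each an object of numbers: "x", "y", "z": the shift along the tool's x, y, z in mm; "ax", "ay", "az": the turn, a rotation vector about the tool's x, y, z in rad; "fingers": the finger opening in mm, from 0 to 85.4. In form: [{"x": .., "y": .., "z": .., "ax": .., "ay": .., "az": .., "fingers": ..}, ...]. A call has 1 to 12 rows; each row is the pose to reach, as a shift and turn from the pose commanded when the call began, along the tool's axes at that moment; what a row does not reach only later rows make up. A row lasts 1/12 s, in which the tool goes at most 41.7 mm and 7.16 degrees, less where a joint would pass 70% of its speed; a pose out of reach is approached as far as the arm can. A call with a gripper value outside its range is refused whole. The fingers move at their own pace and stop on an object; "newtons" is the grip in N (left out, the last holds). Time passes only in rows, so rows that repeat a pose let the fingers close. It gives the time, the measured TCP pose, the force, the opening and the grip force at its end, in the units of the state.
- r.observe(): the state, without advancing time (a new reading comes with each control period).
- r.read_camera(name): name is "scene" or "top" or "wrist"; returns the picture (400x640x3 uint8, red, green, blue); there is no depth.
- r.camera_model(name): a dict with "vertical_fov" (degrees; the focal length in pixels is half the picture's height over the tangent of half this angle, whatever the lens; pixels are square), "cx", "cy" (the principal point, pixels), "R" (3x3) and "t" (3): a world point X has camera coordinates R X + t. Camera axes: x right, y down, z forward; pixel columns grow to the right and rows downward; lengths in m; the calibration is good to about 2 mm. The wrist camera is an equidistant fisheye: a pixel r from the principal point sees the ray r / f radians off the axis. A picture is of the moment at which its call begins: read the wrist's pose just before it. camera_model takes no time and is no camera call; for the wrist camera it gives the pose at the moment of the call.
- r.finish_job(): hands the job in; it is judged then, once.
The state is a dict: "time": time; "joint_positions": joint angles; "joint_vel": joint speeds; "joint_efforts": joint torques, N m; "position": TCP position; "eef_rot": TCP orientation; "force": force on the tool from outside, world axes, zero at the start; "moment": the same for the moment, N m; "gripper_width": opening from 0.0 (shut) to 1.0 (fully open); "grasp_force": force on a finger pad.
Only numpy, scipy, OpenCV 4.12 (cv2) and the standard library are available. Lean on these libraries where they do the work, as an engineer would, in place of code of your own. Each camera call takes 0.05 s, during which the arm holds its last target. There are 200 camera calls.

## Working session

There is one attempt and no reset: what is moved stays moved. The work goes in short steps, Python scripts to look and compute and a tool call to move; the robot and the scene stay as the last step left them, time stands still between calls to the robot, and variables do not carry over. Pictures are saved under pics/ and viewed, at most 14 in all, crops included, and the job is handed in when it is done.

Besides the shell and the picture viewer there is one more tool, called after ">>>" as name(argument=value, ...), one argument or row to a line, values as JSON. step_arm: Moves the arm, as the interface text tells. Its arguments: {"type":"object","properties":{"moves":{"type":"array","items":{"type":"object","properties":{"x":{"type":"number"},"y":{"type":"number"},"z":{"type":"number"},"ax":{"type":"number"},"ay":{"type":"number"},"az":{"type":"number"},"fingers":{"type":"number"}}}},"newtons":{"type":"number"}},"required":["moves"]}

```bash
mkdir -p pics
cat > h.py <<'E'
import numpy as np,cv2
from bench import r
from scipy.spatial.transform import Rotation as Ro
def save(n,f):
    im=r.read_camera(n); cv2.imwrite('pics/'+f+'.png',im[:,:,::-1]); return im
def ray(cm,u,v,fish=False):
    f=200/np.tan(np.radians(cm['vertical_fov'])/2)
    d=np.array([u-cm['cx'],v-cm['cy']])
    if fish:
        q=np.hypot(*d)+1e-9;a=q/f;c=np.r_[d/q*np.sin(a),np.cos(a)]
    else: c=np.r_[d/f,1]
    R=np.array(cm['R']);t=np.array(cm['t'])
    return -R.T@t, R.T@c
def pt(cm,u,v,z,fish=False):
    o,d=ray(cm,u,v,fish); return o+d*(z-o[2])/d[2]
def px(cm,X,fish=False):
    f=200/np.tan(np.radians(cm['vertical_fov'])/2)
    c=np.array(cm['R'])@np.array(X)+np.array(cm['t'])
    if fish:
        q=np.hypot(c[0],c[1])+1e-12;return np.array([cm['cx'],cm['cy']])+c[:2]/q*f*np.arctan2(q,c[2])
    return np.array([cm['cx'],cm['cy']])+f*c[:2]/c[2]
E
python3 - <<'E'
from h import *
import pickle
d={}
for n in ('scene','top'):
    save(n,n); d[n]=r.camera_model(n); print(n,d[n])
pickle.dump(d,open('cm.pkl','wb'))
s=r.observe(); print(s['position'],s['eef_rot'],s['time'],Ro.from_rotvec(s['eef_rot']).as_matrix().round(3))
E
```

```text
scene {'vertical_fov': 52.919135693932475, 'cx': 323.7354892856089, 'cy': 206.70827006345198, 'R': array([[-0.68256326,  0.73062571,  0.01713055],
       [ 0.47928783,  0.46520834, -0.74422065],
       [-0.55171602, -0.49976722, -0.66771413]]), 't': array([ 0.39372905, -0.22988713,  1.40694259])}
top {'vertical_fov': 49.22912720733578, 'cx': 314.3247213908505, 'cy': 195.20056855307473, 'R': array([[ 0.02384341, -0.99965782, -0.01075772],
       [-0.99682139, -0.02295476, -0.07629022],
       [ 0.07601717,  0.01254255, -0.99702762]]), 't': array([-0.0288118 ,  0.56693562,  1.21757233])}
[ 0.14639143 -0.50379197  0.23059203] [-3.10880721e+00 -4.42529226e-01  3.30390330e-04] 0.1 [[ 0.96   0.279 -0.   ]
 [ 0.279 -0.96   0.001]
 [-0.    -0.001 -1.   ]]
```

View pics/top.png

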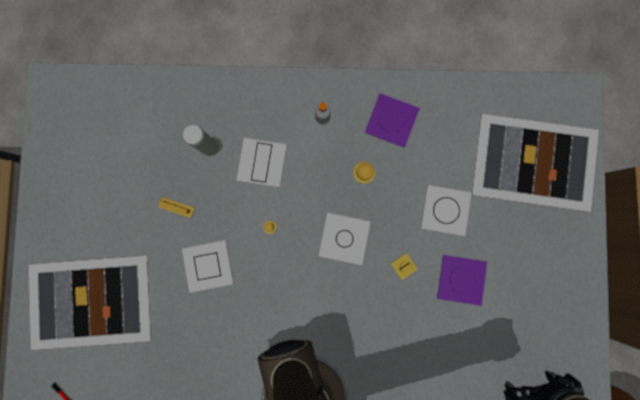

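View pics/scene.png

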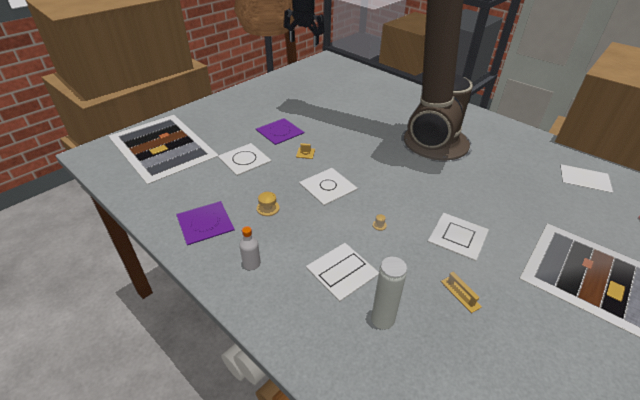

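Top view: white boards are oblong (261,162), small circle (344,239), large circle (446,210) and square (207,267). The pieces are pull handle (176,208), cupboard knob (270,228), door knob (365,173) and thumb-turn (404,266). Purple boards at (392,120) and (462,280) are decoys. The can is at (195,135) and the bottle at (322,112). For the large round board, (446,210) fits because it is white with a black circle. I'll confirm with a crop and take rough positions.

Run:
```python
from h import *
import pickle
d=pickle.load(open('cm.pkl','rb'));cm=d['top']
im=cv2.imread('pics/top.png')
cv2.imwrite('pics/topc.png',cv2.resize(im[90:310,150:500],None,fx=2.28,fy=2.28,interpolation=cv2.INTER_CUBIC))
hsv=cv2.cvtColor(im,cv2.COLOR_BGR2HSV)
for n,u,v in (('obl',261,162),('sr',344,239),('lr',446,210),('sq',207,267)):
    m=np.zeros(im.shape[:2],np.uint8);cv2.circle(m,(u,v),38,255,-1)
    w=((hsv[...,2]>165)&(hsv[...,1]<40)&(m>0)).astype(np.uint8)
    c=max(cv2.findContours(w,0,2)[0],key=cv2.contourArea)
    b=cv2.boxPoints(cv2.minAreaRect(c)); P=np.array([pt(cm,*q,.005)[:2] for q in b])
    e=P[1]-P[0]; print(n,P.mean(0).round(4),[round(np.linalg.norm(P[i]-P[i-1]),4) for i in range(4)],'ang',np.degrees(np.arctan2(e[1],e[0])).round(1)%90)
for n,u,v,z in (('pull',176,208,.02),('cup',270,228,.015),('door',365,173,.02),('thumb',404,266,.005)):
    m=np.zeros(im.shape[:2],np.uint8);cv2.circle(m,(u,v),22,255,-1)
    w=((hsv[...,1]>90)&(m>0)).astype(np.uint8)
    c=max(cv2.findContours(w,0,2)[0],key=cv2.contourArea)
    b=cv2.boxPoints(cv2.minAreaRect(c)); P=np.array([pt(cm,*q,z)[:2] for q in b])
    L=[P[1]-P[0],P[2]-P[1]];L=max(L,key=np.linalg.norm)
    print(n,P.mean(0).round(4),[round(np.linalg.norm(P[i]-P[i-1]),4) for i in range(4)],'long ang',np.degrees(np.arctan2(L[1],L[0])).round(1))
for n,u,v in (('can',206,150),('bottle',322,120)): print(n,pt(cm,u,v,.0))
c=r.camera_model('wrist');s=r.observe();R=Ro.from_rotvec(s['eef_rot']).as_matrix()
Cw=-np.array(c['R']).T@c['t'];print('wristcam in tool',R.T@(Cw-s['position']),(np.array(c['R'])@R).round(3),c['vertical_fov'])
```

```text
Traceback (most recent call last):
ValueError: max() iterable argument is empty
```

View pics/topc.png

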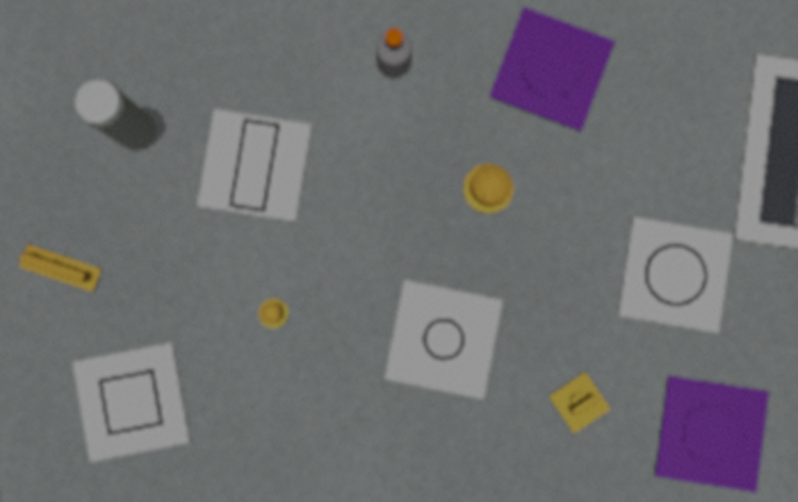

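The crop confirms it: the large circle on white is at (446,210), and the purple boards carry faint circles, so they are the decoys. The white threshold was set too high, so I'll lower it.

Run:
```python
from h import *
import pickle
d=pickle.load(open('cm.pkl','rb'));cm=d['top']
im=cv2.imread('pics/top.png')
hsv=cv2.cvtColor(im,cv2.COLOR_BGR2HSV)
print(hsv[240,332],hsv[240,300])
for n,u,v in (('obl',261,162),('sr',344,239),('lr',446,210),('sq',207,267)):
    m=np.zeros(im.shape[:2],np.uint8);cv2.circle(m,(u,v),35,255,-1)
    w=((hsv[...,2]>140)&(hsv[...,1]<40)&(m>0)).astype(np.uint8)
    c=max(cv2.findContours(w,0,2)[0],key=cv2.contourArea)
    b=cv2.boxPoints(cv2.minAreaRect(c)); P=np.array([pt(cm,*q,.005)[:2] for q in b])
    e=P[1]-P[0]; print(n,P.mean(0).round(4),[round(np.linalg.norm(P[i]-P[i-1]),4) for i in range(4)],'ang',np.degrees(np.arctan2(e[1],e[0])).round(1)%90)
for n,u,v,z in (('pull',176,208,.02),('cup',270,228,.015),('door',365,173,.02),('thumb',404,266,.005)):
    m=np.zeros(im.shape[:2],np.uint8);cv2.circle(m,(u,v),22,255,-1)
    w=((hsv[...,1]>90)&(m>0)).astype(np.uint8)
    c=max(cv2.findContours(w,0,2)[0],key=cv2.contourArea)
    b=cv2.boxPoints(cv2.minAreaRect(c)); P=np.array([pt(cm,*q,z)[:2] for q in b])
    L=[P[1]-P[0],P[2]-P[1]];L=max(L,key=np.linalg.norm)
    print(n,P.mean(0).round(4),[round(np.linalg.norm(P[i]-P[i-1]),4) for i in range(4)],'long ang',np.degrees(np.arctan2(L[1],L[0])).round(1))
print('canTop',pt(cm,194,135,.18),'bottleTop',pt(cm,322,106,.12))
c=r.camera_model('wrist');s=r.observe();R=Ro.from_rotvec(s['eef_rot']).as_matrix()
Cw=-np.array(c['R']).T@c['t'];print('wristcam in tool',R.T@(Cw-s['position']),(np.array(c['R'])@R).round(3),c['vertical_fov'])
```

```text
[  0   0 151] [ 90   7 105]
obl [0.6563 0.0985] [np.float64(0.0371), np.float64(0.1223), np.float64(0.0373), np.float64(0.1223)] ang 82.1
sr [ 0.4472 -0.1035] [np.float64(0.123), np.float64(0.1228), np.float64(0.1238), np.float64(0.1225)] ang 79.9
lr [ 0.5347 -0.3929] [np.float64(0.1233), np.float64(0.1238), np.float64(0.1242), np.float64(0.1235)] ang 80.9
sq [0.3595 0.2863] [np.float64(0.1234), np.float64(0.1237), np.float64(0.1234), np.float64(0.1228)] ang 12.0
pull [0.525  0.3783] [np.float64(0.1017), np.float64(0.031), np.float64(0.1019), np.float64(0.031)] long ang -107.7
cup [0.4745 0.1097] [np.float64(0.034), np.float64(0.0313), np.float64(0.034), np.float64(0.0313)] long ang -178.2
door [ 0.6371 -0.154 ] [np.float64(0.0574), np.float64(0.0599), np.float64(0.0574), np.float64(0.0597)] long ang -88.7
thumb [ 0.3729 -0.2736] [np.float64(0.0557), np.float64(0.0553), np.float64(0.0558), np.float64(0.0551)] long ang -145.4
canTop [0.69981225 0.28782745 0.18      ] bottleTop [ 0.79769155 -0.03145667  0.12      ]
wristcam in tool [ 0.08460428 -0.00027557 -0.14242938] [[-0.001  1.     0.001]
 [-0.947 -0.001 -0.323]
 [-0.323 -0.001  0.947]] 65.70646984690485
```

Rough poses fit the given sizes. Next is a short survey tour with the wrist camera, four stops covering two targets each.

>>> step_arm(
  moves=[
    {"x": 333,"y": -78,"z": -39},
    {"x": 333,"y": -78,"z": -39},
    {"x": 333,"y": -78,"z": -39},
    {"x": 333,"y": -78,"z": -39},
    {"x": 333,"y": -78,"z": -39},
    {"x": 333,"y": -78,"z": -39},
    {"x": 333,"y": -78,"z": -39},
    {"x": 333,"y": -78,"z": -39},
    {"x": 333,"y": -78,"z": -39},
    {"x": 333,"y": -78,"z": -39},
    {"x": 333,"y": -78,"z": -39},
  ],
)

```text
validation failed for argument at $.mo...
```

```bash
cat > shot.py <<'E'
from h import *
import pickle,sys
n=sys.argv[1]; s=r.observe(); cm=r.camera_model('wrist'); im=save('wrist','w'+n); pickle.dump((im,cm,s),open('w%s.pkl'%n,'wb'))
print(s['time'],s['position'].round(4) if hasattr(s['position'],'round') else s['position'],np.round(s['joint_positions'],3),'vel',np.abs(s['joint_vel']).max())
E
python3 shot.py A
```

```text
0.1 [ 0.1464 -0.5038  0.2306] [-1.288  0.126 -0.041  1.405 -0.     1.571] vel 0.002262075793096581
```

>>> step_arm(
  moves=[
    {"x": 141,"y": -171},
    {"x": 141,"y": -171},
    {"x": 141,"y": -171},
    {"x": 141,"y": -171},
    {"x": 141,"y": -171},
    {"x": 141,"y": -171},
    {"x": 141,"y": -171},
    {"x": 141,"y": -171},
    {"x": 141,"y": -171},
  ],
)

```text
validation failed for argument at $.mo...
```

```bash
python3 shot.py B
```

```text
0.15 [ 0.1464 -0.5038  0.2307] [-1.288  0.126 -0.04   1.405 -0.     1.571] vel 0.0032692903673587365
```

>>> step_arm(
  moves=[
    {"x": 87,"y": -217},
    {"x": 87,"y": -217},
    {"x": 87,"y": -217},
    {"x": 87,"y": -217},
    {"x": 87,"y": -217},
    {"x": 87,"y": -217},
    {"x": 87,"y": -217},
    {"x": 87,"y": -217},
    {"x": 87,"y": -217},
  ],
)

```text
validation failed for argument at $.mo...
```

```bash
python3 shot.py C
```

```text
0.2 [ 0.1464 -0.5039  0.2308] [-1.288  0.126 -0.04   1.405  0.     1.571] vel 0.004934190700710816
```

>>> step_arm(
  moves=[
    {"x": -54,"y": -253},
    {"x": -54,"y": -253},
    {"x": -54,"y": -253},
    {"x": -54,"y": -253},
    {"x": -54,"y": -253},
    {"x": -54,"y": -253},
    {"x": -54,"y": -253},
    {"x": -54,"y": -253},
    {"x": -54,"y": -253},
  ],
)

```text
validation failed for argument at $.mo...
```

```bash
python3 shot.py D
python3 - <<'E'
from h import *
import pickle
T=dict(thumb=('A',.3729,-.2736,.005),lr=('A',.5347,-.3929,.005),door=('B',.6371,-.154,.005),sr=('B',.4472,-.1035,.005),cup=('C',.4745,.1097,.0045),obl=('C',.6563,.0985,.005),pull=('D',.525,.3783,.005),sq=('D',.3595,.2863,.005))
tiles=[]
for n,(w,x,y,z) in T.items():
    im,cm,s=pickle.load(open('w%s.pkl'%w,'rb'))
    g=np.arange(-.08,.08,.0008)
    M=np.array([[px(cm,(x+gx,y+gy,z),True) for gy in -g] for gx in -g],np.float32)
    t=cv2.remap(im,M[...,0],M[...,1],cv2.INTER_CUBIC)[:,:,::-1].copy()
    cv2.putText(t,n,(3,12),0,.4,(0,0,255),1); tiles.append(t)
cv2.imwrite('pics/tiles.png',np.vstack([np.hstack(tiles[:4]),np.hstack(tiles[4:])]))
E
```

```text
0.25 [ 0.1464 -0.504   0.2309] [-1.288  0.126 -0.04   1.405  0.     1.571] vel 0.0042139440074168595
```

View pics/tiles.png

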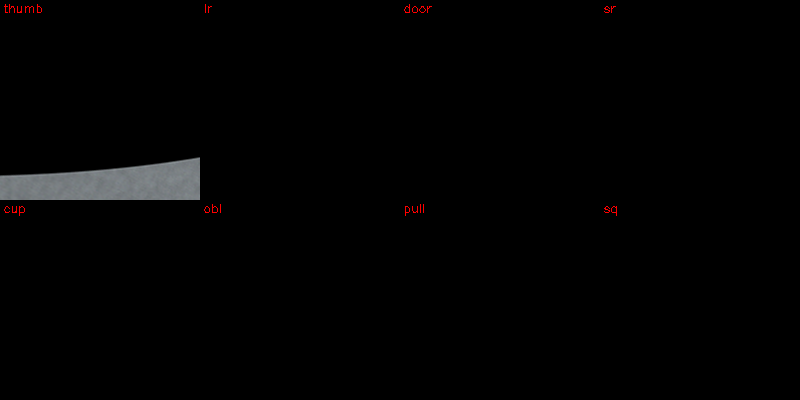

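The move calls were refused: rows evidently need every field. The arm has not moved, so those pictures are useless. I'll go one move at a time with full rows.

>>> step_arm(
  moves=[
    {"x": 333,"y": -78,"z": -39,"ax": 0,"ay": 0,"az": 0,"fingers": 85},
    {"x": 333,"y": -78,"z": -39,"ax": 0,"ay": 0,"az": 0,"fingers": 85},
    {"x": 333,"y": -78,"z": -39,"ax": 0,"ay": 0,"az": 0,"fingers": 85},
    {"x": 333,"y": -78,"z": -39,"ax": 0,"ay": 0,"az": 0,"fingers": 85},
    {"x": 333,"y": -78,"z": -39,"ax": 0,"ay": 0,"az": 0,"fingers": 85},
    {"x": 333,"y": -78,"z": -39,"ax": 0,"ay": 0,"az": 0,"fingers": 85},
    {"x": 333,"y": -78,"z": -39,"ax": 0,"ay": 0,"az": 0,"fingers": 85},
    {"x": 333,"y": -78,"z": -39,"ax": 0,"ay": 0,"az": 0,"fingers": 85},
    {"x": 333,"y": -78,"z": -39,"ax": 0,"ay": 0,"az": 0,"fingers": 85},
    {"x": 333,"y": -78,"z": -39,"ax": 0,"ay": 0,"az": 0,"fingers": 85},
    {"x": 333,"y": -78,"z": -39,"ax": 0,"ay": 0,"az": 0,"fingers": 85},
  ],
  newtons=40,
)

```text
time: 1.22
position: [0.4446, -0.336, 0.2699]
eef_rot: [-3.11, -0.445, 0.001]
force: [-0.5, 0.5, -0.4]
gripper_width: 0.995
grasp_force: 0.0
```

Arrived as planned (0.444, -0.336, 0.270).

```bash
python3 shot.py A
```

```text
1.2167 [ 0.4446 -0.336   0.2699] [-6.470e-01  1.930e-01  1.250e-01  1.503e+00 -1.000e-03  2.210e+00] vel 0.03589418544871661
```

>>> step_arm(
  moves=[
    {"x": 141,"y": -171,"z": 0,"ax": 0,"ay": 0,"az": 0,"fingers": 85},
    {"x": 141,"y": -171,"z": 0,"ax": 0,"ay": 0,"az": 0,"fingers": 85},
    {"x": 141,"y": -171,"z": 0,"ax": 0,"ay": 0,"az": 0,"fingers": 85},
    {"x": 141,"y": -171,"z": 0,"ax": 0,"ay": 0,"az": 0,"fingers": 85},
    {"x": 141,"y": -171,"z": 0,"ax": 0,"ay": 0,"az": 0,"fingers": 85},
    {"x": 141,"y": -171,"z": 0,"ax": 0,"ay": 0,"az": 0,"fingers": 85},
    {"x": 141,"y": -171,"z": 0,"ax": 0,"ay": 0,"az": 0,"fingers": 85},
    {"x": 141,"y": -171,"z": 0,"ax": 0,"ay": 0,"az": 0,"fingers": 85},
  ],
)

```text
time: 1.93
position: [0.5315, -0.1336, 0.2703]
eef_rot: [3.11, 0.442, -0.001]
force: [1.0, -0.6, 0.4]
gripper_width: 0.993
grasp_force: 0.0
```

```bash
python3 shot.py B
```

```text
1.9333 [ 0.5315 -0.1336  0.2703] [-2.460e-01  1.750e-01  1.030e-01  1.499e+00 -1.000e-03  2.613e+00] vel 0.02960549761435307
```

>>> step_arm(
  moves=[
    {"x": 87,"y": -217,"z": 0,"ax": 0,"ay": 0,"az": 0,"fingers": 85},
    {"x": 87,"y": -217,"z": 0,"ax": 0,"ay": 0,"az": 0,"fingers": 85},
    {"x": 87,"y": -217,"z": 0,"ax": 0,"ay": 0,"az": 0,"fingers": 85},
    {"x": 87,"y": -217,"z": 0,"ax": 0,"ay": 0,"az": 0,"fingers": 85},
    {"x": 87,"y": -217,"z": 0,"ax": 0,"ay": 0,"az": 0,"fingers": 85},
    {"x": 87,"y": -217,"z": 0,"ax": 0,"ay": 0,"az": 0,"fingers": 85},
    {"x": 87,"y": -217,"z": 0,"ax": 0,"ay": 0,"az": 0,"fingers": 85},
    {"x": 87,"y": -217,"z": 0,"ax": 0,"ay": 0,"az": 0,"fingers": 85},
  ],
)

```text
time: 2.65
position: [0.5552, 0.099, 0.2701]
eef_rot: [3.11, 0.442, -0.001]
force: [-0.6, -0.1, -0.4]
gripper_width: 0.996
grasp_force: 0.0
```

```bash
python3 shot.py C
```

```text
2.65 [0.5552 0.099  0.2701] [ 1.770e-01  2.060e-01  1.410e-01  1.506e+00 -1.000e-03  3.036e+00] vel 0.03371626189939138
```

>>> step_arm(
  moves=[
    {"x": -54,"y": -253,"z": 0,"ax": 0,"ay": 0,"az": 0,"fingers": 85},
    {"x": -54,"y": -253,"z": 0,"ax": 0,"ay": 0,"az": 0,"fingers": 85},
    {"x": -54,"y": -253,"z": 0,"ax": 0,"ay": 0,"az": 0,"fingers": 85},
    {"x": -54,"y": -253,"z": 0,"ax": 0,"ay": 0,"az": 0,"fingers": 85},
    {"x": -54,"y": -253,"z": 0,"ax": 0,"ay": 0,"az": 0,"fingers": 85},
    {"x": -54,"y": -253,"z": 0,"ax": 0,"ay": 0,"az": 0,"fingers": 85},
    {"x": -54,"y": -253,"z": 0,"ax": 0,"ay": 0,"az": 0,"fingers": 85},
    {"x": -54,"y": -253,"z": 0,"ax": 0,"ay": 0,"az": 0,"fingers": 85},
  ],
)

```text
time: 3.37
position: [0.4884, 0.1832, 0.2704]
eef_rot: [-3.065, -0.529, 0.01]
force: [0.6, -0.5, 0.8]
gripper_width: 0.998
grasp_force: 0.0
```

```bash
python3 shot.py D
cat > tiles.py <<'E'
from h import *
import pickle
T=dict(thumb=('A',.3729,-.2736,.005),lr=('A',.5347,-.3929,.005),door=('B',.6371,-.154,.005),sr=('B',.4472,-.1035,.005),cup=('C',.4745,.1097,.0045),obl=('C',.6563,.0985,.005),pull=('D',.525,.3783,.005),sq=('D',.3595,.2863,.005))
def ortho(im,cm,x,y,z,half=.08,res=.0008):
    n=int(round(2*half/res)); g=(np.arange(n)-(n-1)/2)*res
    M=np.array([[px(cm,(x-a,y-b,z),True) for b in g] for a in g],np.float32)
    return cv2.remap(im,M[...,0],M[...,1],cv2.INTER_CUBIC)
E
python3 - <<'E'
from tiles import *
tiles=[]
for n,(w,x,y,z) in T.items():
    im,cm,s=pickle.load(open('w%s.pkl'%w,'rb'))
    t=ortho(im,cm,x,y,z)[:,:,::-1].copy()
    cv2.putText(t,n,(3,12),0,.4,(0,0,255),1); tiles.append(t)
cv2.imwrite('pics/tiles2.png',np.vstack([np.hstack(tiles[:4]),np.hstack(tiles[4:])]))
E
```

```text
3.3667 [0.4884 0.1832 0.2704] [0.341 0.124 0.043 1.491 0.032 3.14 ] vel 0.03547477782319059
```

View pics/tiles2.png

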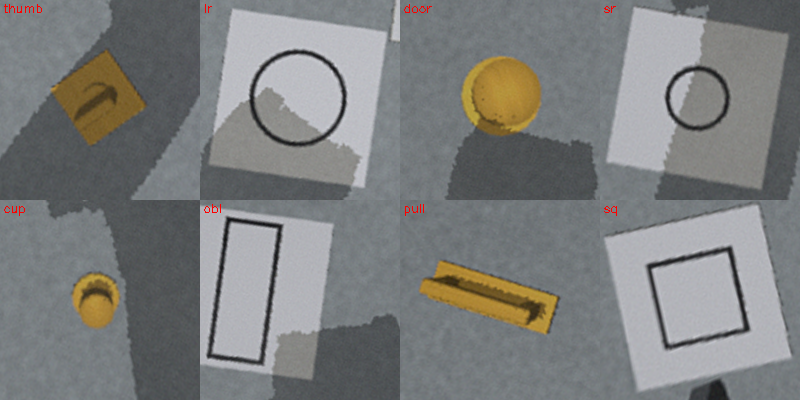

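The orthophotos show all eight targets clearly; the tile names match the outlines (large circle, small circle, oblong, square). Joint 6 stopped the last leg at its range end, so psi must stay in [q1, q1+2π]. Next I'll fit outlines by contour and pieces by silhouette.

```bash
cat > fit.py <<'E'
from tiles import *
from scipy.optimize import minimize
def box(a,b,z0,z1,x0=0): return [(x0+sx*a/2,sy*b/2,z) for sx in(1,-1) for sy in(1,-1) for z in(z0,z1)]
def cyl(d,z0,z1): return [(d/2*np.cos(t),d/2*np.sin(t),z) for t in np.linspace(0,6.283,48) for z in(z0,z1)]
S=dict(door=[cyl(.064,0,.0055),cyl(.024,0,.03),cyl(.050,.028,.042),cyl(.034,.04,.048)],cup=[cyl(.038,0,.0045),cyl(.014,0,.02),cyl(.026,.016,.031),cyl(.018,.03,.034)],
 pull=[box(.1,.032,0,.005),box(.084,.012,.027,.037),box(.01,.01,0,.03,.034),box(.01,.01,0,.03,-.034)],thumb=[box(.056,.056,0,.005),cyl(.026,0,.011),box(.034,.009,0,.038)])
K=4
def fitpiece(n,im,cm,x,y,p,z=0,H=.07):
    c=px(cm,(x,y,z),True); u0,v0=(c-75).astype(int); u0=max(u0,0);v0=max(v0,0)
    sub=cv2.resize(im[v0:v0+150,u0:u0+150],None,fx=K,fy=K,interpolation=cv2.INTER_CUBIC)
    hs=cv2.cvtColor(sub,cv2.COLOR_RGB2HSV); m=((hs[...,1]>100)&(hs[...,0]>8)&(hs[...,0]<35)).astype(np.uint8)
    k,l,st,ce=cv2.connectedComponentsWithStats(m); 
    h=(c-[u0,v0])*K; j=min([i for i in range(1,k) if st[i,4]>600],key=lambda i:np.hypot(*(ce[i]-h)))
    m=cv2.morphologyEx((l==j).astype(np.uint8),cv2.MORPH_CLOSE,np.ones((9,9)))
    R0=lambda q:Ro.from_euler('z',q[2]).as_matrix()
    def cost(q):
        s=np.zeros_like(m)
        for part in S[n]:
            P=np.array(part)@R0(q).T+[q[0],q[1],z]
            uv=np.array([(px(cm,X,True)-[u0,v0]+.5)*K-.5 for X in P])
            cv2.fillConvexPoly(s,cv2.convexHull((uv*16).round().astype(np.int32)),1,shift=4)
        return (s!=m).sum()/m.sum()
    o=None
    for _ in range(2):
        q0=o.x if o else [x,y,p]
        o=minimize(cost,q0,method='Nelder-Mead',options=dict(initial_simplex=np.array([q0]+[np.add(q0,d) for d in([.004,0,0],[0,.004,0],[0,0,.06])]),xatol=1e-5,fatol=1e-5,maxiter=150))
    return o.x,o.fun
def outline(n,im,cm,x,y,z=.005):
    for _ in range(2):
        t=ortho(im,cm,x,y,z,.08,.0004); N=t.shape[0]
        m=(t.max(2)<75).astype(np.uint8); k,l,st,ce=cv2.connectedComponentsWithStats(m)
        j=max(range(1,k),key=lambda i:st[i,2]*st[i,3] if (st[i,:2].min()>0 and st[i,0]+st[i,2]<N and st[i,1]+st[i,3]<N) else 0)
        c=max(cv2.findContours((l==j).astype(np.uint8),0,1)[0],key=cv2.contourArea)
        (a,b),wh,an=cv2.fitEllipse(c) if n in('lr','sr') else cv2.minAreaRect(c)
        x,y=x-(b-(N-1)/2)*.0004,y-(a-(N-1)/2)*.0004
    P=cv2.boxPoints(((a,b),wh,an)); e=max(P[1]-P[0],P[2]-P[1],key=np.linalg.norm)
    return x,y,np.array(wh)*.4,np.degrees(np.arctan2(-e[0],-e[1]))
E
cat > go.py <<'E'
import sys
from h import *
def go(x,y,z,psi):
    s=r.observe();R=Ro.from_rotvec(s['eef_rot']).as_matrix();p=np.degrees(np.arctan2(R[1,0],R[0,0]))
    d=R.T@(np.array([x,y,z])-s['position'])*1000; q1=np.degrees(s['joint_positions'][0]); q1n=np.degrees(np.arctan2(y,x))
    dp=psi-p
    off=lambda a,q:(a-q)%360
    # choose turn consistent with psi-q1 in (0,360)
    dp=(q1n+off(psi,q1n))-(q1+off(p,q1)); print('t',s['time'],'now',np.round(s['position'],4),round(p,1),'-> move',d.round(1),'az %.3f'%np.radians(-dp),'dist %.0f'%np.linalg.norm(d),'psi-q1 %.0f'%off(psi,q1n))
if __name__=='__main__': go(*map(float,sys.argv[1:]))
E
python3 - <<'E'
from fit import *
A0=dict(thumb=np.radians(34.6),pull=np.radians(72.3),door=0,cup=0)
for n,(w,x,y,z) in T.items():
    im,cm,s=pickle.load(open('w%s.pkl'%w,'rb'))
    if n in S:
        q,f=fitpiece(n,im,cm,x,y,A0[n]); print(n,q[:2].round(4),'deg',np.degrees(q[2]).round(2),'err',round(f,3))
    else:
        if n=='obl': x,y=.662,.124
        o=outline(n,im,cm,x,y); print(n,np.round(o[:2],4),o[2].round(1),'long ang',o[3].round(2))
E
```

```text
thumb [ 0.3741 -0.272 ] deg 35.44 err 0.053
lr [ 0.5359 -0.3912] [76.  76.3] long ang -40.38
door [ 0.6402 -0.1552] deg -1.93 err 0.036
sr [ 0.4485 -0.1017] [50.1 50.8] long ang -12.0
cup [0.4755 0.113 ] deg -1.57 err 0.083
obl [0.6633 0.1426] [ 45.3 113.3] long ang -7.87
pull [0.5272 0.385 ] deg 72.24 err 0.058
sq [0.3612 0.2876] [69.6 69.1] long ang -167.91
```

The fitted outline sizes match what they must be (78, 52, 114×46 and 70 mm outside the line). Cupboard knob first.

```bash
python3 go.py .4755 .113 .09 90
```

```text
t 3.4167 now [0.4882 0.1833 0.2704] 19.6 -> move [-35.4  67.7 178.4] az -1.229 dist 194 psi-q1 77
```

>>> step_arm(
  moves=[
    {"x": -35,"y": 68,"z": 90,"ax": 0,"ay": 0,"az": -1.229,"fingers": 85},
    {"x": -35,"y": 68,"z": 90,"ax": 0,"ay": 0,"az": -1.229,"fingers": 85},
    {"x": -35,"y": 68,"z": 90,"ax": 0,"ay": 0,"az": -1.229,"fingers": 85},
    {"x": -35,"y": 68,"z": 90,"ax": 0,"ay": 0,"az": -1.229,"fingers": 85},
    {"x": -35,"y": 68,"z": 90,"ax": 0,"ay": 0,"az": -1.229,"fingers": 85},
    {"x": -35,"y": 68,"z": 90,"ax": 0,"ay": 0,"az": -1.229,"fingers": 85},
    {"x": -35,"y": 68,"z": 90,"ax": 0,"ay": 0,"az": -1.229,"fingers": 85},
    {"x": -35,"y": 68,"z": 90,"ax": 0,"ay": 0,"az": -1.229,"fingers": 85},
    {"x": -35,"y": 68,"z": 90,"ax": 0,"ay": 0,"az": -1.229,"fingers": 85},
    {"x": -35,"y": 68,"z": 90,"ax": 0,"ay": 0,"az": -1.229,"fingers": 85},
    {"x": -35,"y": 68,"z": 90,"ax": 0,"ay": 0,"az": -1.229,"fingers": 85},
    {"x": -35,"y": 68,"z": 90,"ax": 0,"ay": 0,"az": -1.229,"fingers": 85},
  ],
)

```text
time: 4.42
position: [0.4773, 0.1107, 0.1781]
eef_rot: [-2.203, -2.198, -0.02]
force: [-0.5, -0.9, 0.6]
gripper_width: 0.997
grasp_force: 0.0
```

```bash
python3 go.py .4755 .113 .007 90
```

```text
t 4.4167 now [0.4773 0.1107 0.1781] 89.9 -> move [ -2.8   0.2 171.1] az -0.002 dist 171 psi-q1 77
```

The range stop left a small tilt (~1.7°). I'll make the helper return the full turn and level the tool.

```bash
cat > go.py <<'E'
import sys
from h import *
def go(x,y,z,psi):
    s=r.observe();R=Ro.from_rotvec(s['eef_rot']).as_matrix()
    c,n=np.cos(np.radians(psi)),np.sin(np.radians(psi)); Rt=np.array([[c,n,0],[n,-c,0],[0,0,-1]])
    d=R.T@(np.array([x,y,z])-s['position'])*1000; q1=np.degrees(s['joint_positions'][0]); q1n=np.degrees(np.arctan2(y,x))
    print('t',s['time'],'now',np.round(s['position'],4),'psi %.2f'%np.degrees(np.arctan2(R[1,0],R[0,0])),'-> move',d.round(1),'turn',Ro.from_matrix(R.T@Rt).as_rotvec().round(3),'dist %.0f'%np.linalg.norm(d),'psi-q1 %.0f'%((psi-q1n)%360),'q6 %.2f'%s['joint_positions'][5],'opening',s['gripper_width'],'grip',s['grasp_force'])
if __name__=='__main__': go(*map(float,sys.argv[1:]))
E
python3 go.py .4755 .113 .007 90
```

```text
t 4.4167 now [0.4773 0.1107 0.1781] psi 89.87 -> move [ -2.8   0.2 171.1] turn [-0.012 -0.03  -0.002] dist 171 psi-q1 77 q6 1.78 opening 0.997095101639002 grip 0.0
```

>>> step_arm(
  moves=[
    {"x": -2.8,"y": 0.2,"z": 90,"ax": -0.012,"ay": -0.03,"az": -0.002,"fingers": 60},
    {"x": -2.8,"y": 0.2,"z": 90,"ax": -0.012,"ay": -0.03,"az": -0.002,"fingers": 60},
    {"x": -2.8,"y": 0.2,"z": 130,"ax": -0.012,"ay": -0.03,"az": -0.002,"fingers": 60},
    {"x": -2.8,"y": 0.2,"z": 155,"ax": -0.012,"ay": -0.03,"az": -0.002,"fingers": 60},
    {"x": -2.8,"y": 0.2,"z": 171,"ax": -0.012,"ay": -0.03,"az": -0.002,"fingers": 60},
    {"x": -2.8,"y": 0.2,"z": 171,"ax": -0.012,"ay": -0.03,"az": -0.002,"fingers": 60},
  ],
)

```text
time: 4.92
position: [0.4721, 0.1125, 0.0032]
eef_rot: [-2.218, -2.22, 0.009]
force: [-0.5, 0.4, 0.0]
gripper_width: 0.704
grasp_force: 0.0
```

```bash
python3 go.py .4755 .113 .007 90
```

```text
t 4.9167 now [0.4721 0.1125 0.0032] psi 90.05 -> move [ 0.5  3.3 -3.8] turn [-0.007  0.002  0.001] dist 5 psi-q1 77 q6 1.80 opening 0.7042228471866979 grip 0.0
```

>>> step_arm(
  moves=[
    {"x": 0.5,"y": 3.3,"z": -4,"ax": -0.007,"ay": 0.002,"az": 0,"fingers": 60},
    {"x": 0.5,"y": 3.3,"z": -4,"ax": -0.007,"ay": 0.002,"az": 0,"fingers": 20},
    {"x": 0.5,"y": 3.3,"z": -4,"ax": -0.007,"ay": 0.002,"az": 0,"fingers": 10},
    {"x": 0.5,"y": 3.3,"z": -4,"ax": -0.007,"ay": 0.002,"az": 0,"fingers": 10},
    {"x": 0.5,"y": 3.3,"z": -4,"ax": -0.007,"ay": 0.002,"az": 0,"fingers": 10},
    {"x": 0.5,"y": 3.3,"z": -4,"ax": -0.007,"ay": 0.002,"az": 0,"fingers": 10},
  ],
  newtons=30,
)

```text
time: 5.42
position: [0.48, 0.1141, 0.0132]
eef_rot: [2.214, 2.221, 0.015]
force: [-0.2, 0.1, 5.6]
gripper_width: 0.291
grasp_force: 29.2
```

```bash
python3 go.py .4755 .113 .007 90
```

```text
t 5.4167 now [0.48   0.1141 0.0132] psi 90.18 -> move [-1.1 -4.6  6.2] turn [ 0.011 -0.003  0.003] dist 8 psi-q1 77 q6 1.80 opening 0.29085255566850665 grip 29.20699821144808
```

Gripped (about 25 mm). Lifting, then I'll read the settled pose.

>>> step_arm(
  moves=[
    {"x": 0,"y": 0,"z": -30,"ax": 0,"ay": 0,"az": 0,"fingers": 10},
    {"x": 0,"y": 0,"z": -90,"ax": 0,"ay": 0,"az": 0,"fingers": 10},
    {"x": 0,"y": 0,"z": -90,"ax": 0,"ay": 0,"az": 0,"fingers": 10},
    {"x": 0,"y": 0,"z": -90,"ax": 0,"ay": 0,"az": 0,"fingers": 10},
    {"x": 0,"y": 0,"z": -90,"ax": 0,"ay": 0,"az": 0,"fingers": 10},
  ],
)

```text
time: 5.83
position: [0.4792, 0.114, 0.1031]
eef_rot: [2.214, 2.221, 0.016]
force: [0.3, 0.2, -1.0]
gripper_width: 0.292
grasp_force: 30.1
```

```bash
python3 go.py .4485 -.1017 .06 90; python3 shot.py L; python3 go.py .4485 -.1017 .06 90
```

```text
t 5.8333 now [0.4792 0.114  0.1031] psi 90.19 -> move [-215.7  -31.8   42.1] turn [ 0.011 -0.003  0.003] dist 222 psi-q1 103 q6 1.80 opening 0.29216844476439274 grip 30.130669699137798
5.8333 [0.4792 0.114  0.1031] [ 0.233  0.088 -0.366  1.106  0.     1.801] vel 0.05504696588084434
t 5.8833 now [0.4781 0.1137 0.1015] psi 90.19 -> move [-215.4  -30.7   40.8] turn [ 0.009 -0.002  0.003] dist 221 psi-q1 103 q6 1.80 opening 0.28711601170083556 grip 30.1235444271515
```

View pics/wL.png

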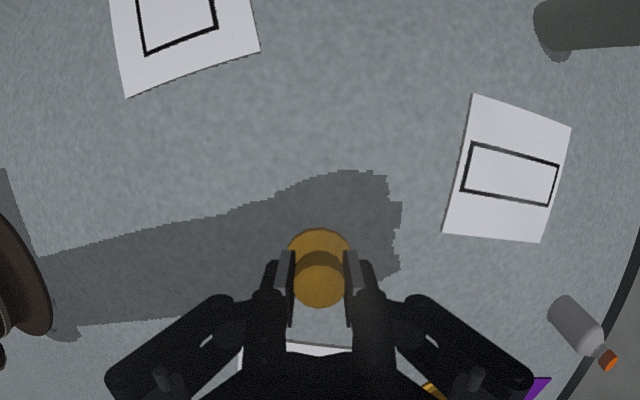

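Knob held upright at (318,265). Carrying to the small-circle board; the arm is a bit springy so I'll add settling rows.

>>> step_arm(
  moves=[
    {"x": -215,"y": -31,"z": 20,"ax": 0.01,"ay": -0.002,"az": 0.003,"fingers": 10},
    {"x": -215,"y": -31,"z": 20,"ax": 0.01,"ay": -0.002,"az": 0.003,"fingers": 10},
    {"x": -215,"y": -31,"z": 20,"ax": 0.01,"ay": -0.002,"az": 0.003,"fingers": 10},
    {"x": -215,"y": -31,"z": 20,"ax": 0.01,"ay": -0.002,"az": 0.003,"fingers": 10},
    {"x": -215,"y": -31,"z": 20,"ax": 0.01,"ay": -0.002,"az": 0.003,"fingers": 10},
    {"x": -215,"y": -31,"z": 41,"ax": 0.01,"ay": -0.002,"az": 0.003,"fingers": 10},
    {"x": -215,"y": -31,"z": 61,"ax": 0.01,"ay": -0.002,"az": 0.003,"fingers": 10},
    {"x": -215,"y": -31,"z": 71,"ax": 0.01,"ay": -0.002,"az": 0.003,"fingers": 10},
    {"x": -215,"y": -31,"z": 71,"ax": 0.01,"ay": -0.002,"az": 0.003,"fingers": 10},
    {"x": -215,"y": -31,"z": 71,"ax": 0.01,"ay": -0.002,"az": 0.003,"fingers": 10},
    {"x": -215,"y": -31,"z": 71,"ax": 0.01,"ay": -0.002,"az": 0.003,"fingers": 10},
  ],
)

```text
time: 6.8
position: [0.4486, -0.1008, 0.03]
eef_rot: [-2.218, -2.222, 0.003]
force: [0.5, -0.4, -0.5]
gripper_width: 0.289
grasp_force: 30.1
```

```bash
python3 go.py .4485 -.101 .0165 90; python3 -c "
from h import *
for i in range(3): r.read_camera('top')
"; python3 go.py .4485 -.101 .0165 90
```

```text
t 6.8 now [ 0.4486 -0.1008  0.03  ] psi 90.10 -> move [-0.2 -0.1 13.5] turn [-0.002  0.     0.002] dist 14 psi-q1 103 q6 1.35 opening 0.2894914822389189 grip 30.10468249576661
t 6.95 now [ 0.4491 -0.1009  0.0305] psi 90.10 -> move [-0.1 -0.5 14. ] turn [-0.001  0.     0.002] dist 14 psi-q1 103 q6 1.35 opening 0.28554937965098776 grip 30.106058047276747
```

Well aligned. Lower gently to contact.

>>> step_arm(
  moves=[
    {"x": 0,"y": -0.5,"z": 6,"ax": 0,"ay": 0,"az": 0,"fingers": 10},
    {"x": 0,"y": -0.5,"z": 10,"ax": 0,"ay": 0,"az": 0,"fingers": 10},
    {"x": 0,"y": -0.5,"z": 12,"ax": 0,"ay": 0,"az": 0,"fingers": 10},
    {"x": 0,"y": -0.5,"z": 13,"ax": 0,"ay": 0,"az": 0,"fingers": 10},
    {"x": 0,"y": -0.5,"z": 13,"ax": 0,"ay": 0,"az": 0,"fingers": 10},
    {"x": 0,"y": -0.5,"z": 13,"ax": 0,"ay": 0,"az": 0,"fingers": 10},
  ],
)

```text
time: 7.45
position: [0.4477, -0.1012, 0.0182]
eef_rot: [-2.22, -2.221, 0.002]
force: [-5.9, 1.4, 18.0]
gripper_width: 0.289
grasp_force: 31.7
```

Contact (18 N). Ease off, open and lift to a viewing height.

>>> step_arm(
  moves=[
    {"x": 0,"y": 0,"z": -1.5,"ax": 0,"ay": 0,"az": 0,"fingers": 10},
    {"x": 0,"y": 0,"z": -1.5,"ax": 0,"ay": 0,"az": 0,"fingers": 85},
    {"x": 0,"y": 0,"z": -1.5,"ax": 0,"ay": 0,"az": 0,"fingers": 85},
    {"x": 0,"y": 0,"z": -1.5,"ax": 0,"ay": 0,"az": 0,"fingers": 85},
    {"x": 0,"y": 0,"z": -20,"ax": 0,"ay": 0,"az": 0,"fingers": 85},
    {"x": 0,"y": 0,"z": -55,"ax": 0,"ay": 0,"az": 0,"fingers": 85},
    {"x": 0,"y": 0,"z": -90,"ax": 0,"ay": 0,"az": 0,"fingers": 85},
    {"x": 0,"y": 0,"z": -130,"ax": 0,"ay": 0,"az": 0,"fingers": 85},
    {"x": 0,"y": 0,"z": -130,"ax": 0,"ay": 0,"az": 0,"fingers": 85},
    {"x": 0,"y": 0,"z": -130,"ax": 0,"ay": 0,"az": 0,"fingers": 85},
  ],
)

```text
time: 8.28
position: [0.4496, -0.1017, 0.1487]
eef_rot: [2.219, 2.221, 0.001]
force: [-0.0, 0.2, -1.2]
gripper_width: 0.993
grasp_force: 0.0
```

```bash
python3 shot.py E
cat > chk.py <<'E'
from fit import *
import sys
w,p,b,x,y,a=sys.argv[1],sys.argv[2],sys.argv[3],*map(float,sys.argv[4:7])
im,cm,s=pickle.load(open('w%s.pkl'%w,'rb'))
q,f=fitpiece(p,im,cm,x,y,np.radians(a),.005); print(p,q[:2].round(4),np.degrees(q[2]).round(2),'err',round(f,3))
o=outline(b,im,cm,x,y); print(b,np.round(o[:2],4),o[2].round(1),round(o[3],2),'piece-outline mm',((q[:2]-o[:2])*1000).round(1))
t=ortho(im,cm,x,y,.007,.065,.00025)[:,:,::-1]; cv2.imwrite('pics/c%s.png'%w,t)
E
python3 chk.py E cup sr .4485 -.1017 0
```

```text
8.2833 [ 0.4496 -0.1017  0.1487] [-2.220e-01  1.700e-02 -3.380e-01  1.213e+00 -1.000e-03  1.348e+00] vel 0.0732890367811098
cup [ 0.4485 -0.1037] 0.71 err 0.217
sr [ 0.4486 -0.102 ] [48.5 48.7] -102.97 piece-outline mm [-0.1 -1.7]
```

View pics/cE.png

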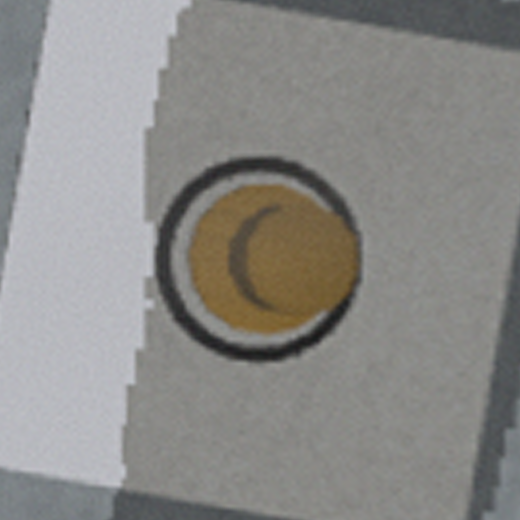

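Plate is inside the circle; after parallax correction nearly centred, but the silhouette fit is poor (0.217). I'll check the mask.

Run:
```python
from fit import *
im,cm,s=pickle.load(open('wE.pkl','rb'))
c=px(cm,(.4485,-.1017,.005),True); print(c,s['joint_vel'])
u,v=c.astype(int)
hs=cv2.cvtColor(im,cv2.COLOR_RGB2HSV)
for dv in range(-45,46,5): print(' '.join('%3d'%hs[v+dv,u+du,1] for du in range(-40,41,5)))
```

```text
[315.9796669  189.90154148] [ 0.00161527  0.02799443 -0.07328904 -0.0247182   0.00160296  0.00197164]
  8   7   8   9   9  11   9  11   8   8   7  11  11   9   7  13   9
 10   9  12  11   9  11   9   7   5   9  10   9  11   8  11   7  11
 12  11  11   9   5  13   7  11   7  10   5   7  11   8   9   9   7
 11  11   3   9  12  11   7   8   6  11  13  12   5   9   9   9   5
  6   9   6   5  11   9   2   9   3   6  10   6   6  11   9  10   0
 11   7   4   4   6  14   5   9   5   4  13   9   7   7   0   7   5
  6   9  11   7  14   3   4 103 115 114  35   5   0   4   9   4   9
  8   2   5   8  11   4 135 130 116 115 117 100  10  12   7   6   9
  9  11   8  25   4 148 137 105  65  70 117 118   6  11  11   9   6
  2   8   7  18   0 142  87 128 127 119  70 123 116  16   4  13   2
  7  15  12   4   2 146 136 132 122 118 112  79 117  19  11   7   9
  7   9  13   7  14 154 130 129 118 116 114  99   7  10  11  11  11
  9   7   7   6  18  21 133 133 123 124 101 102  12   7   7  13   9
  4   7   4   9  11  23 119 138 127 119 115  21   4   9  10   4   6
  9   5   4   9  11   9   8  33 110  93  12   7   9   6   9   4   7
 15   6   9   8   7   7   4   4   4   4   9   7   9   7   7  10   4
  5   7   2   9   9   6   7   2   9   5   7   7   6  13   5   8   8
 13   4  13   7   6   0   9   4   5   5   7   6   2   6   8   4   8
 11   6  11   6   9   9   4   2   7   9   9  11   6   6   8   6   8
```

Saturation threshold was too high for shadow; set to 55.

```bash
sed -i 's/\[...,1\]>100/[...,1]>55/' fit.py; python3 chk.py E cup sr .4485 -.1017 0
python3 - <<'E'
from fit import *
A0=dict(thumb=np.radians(34.6),pull=np.radians(72.3),door=0)
for n in A0:
    w,x,y,z=T[n]
    im,cm,s=pickle.load(open('w%s.pkl'%w,'rb'))
    q,f=fitpiece(n,im,cm,x,y,A0[n]); print(n,q[:2].round(4),'deg',np.degrees(q[2]).round(2),'err',round(f,3))
E
python3 go.py .3741 -.272 .10 125.44
```

```text
cup [ 0.4485 -0.1031] 2.99 err 0.048
sr [ 0.4486 -0.102 ] [48.5 48.7] -102.97 piece-outline mm [-0.1 -1.1]
thumb [ 0.3738 -0.2721] deg 35.21 err 0.018
pull [0.5268 0.3843] deg 72.84 err 0.027
door [ 0.6403 -0.1551] deg -3.42 err 0.01
t 8.3333 now [ 0.4484 -0.1014  0.1468] psi 90.03 -> move [-170.6  -74.4   47. ] turn [-0.001 -0.    -0.618] dist 192 psi-q1 161 q6 1.35 opening 0.9957275070828957 grip 0.0
```

Cup knob is within about 1 mm of centre, with 3 mm of margin. Thumb-turn: in the tile the wing runs along about -55° (≡125°), so the tool goes to psi 125.2 there; I'll check by fitting the wing both ways after moving over it.

>>> step_arm(
  moves=[
    {"x": -171,"y": -74,"z": 10,"ax": 0,"ay": 0,"az": -0.615,"fingers": 60},
    {"x": -171,"y": -74,"z": 10,"ax": 0,"ay": 0,"az": -0.615,"fingers": 60},
    {"x": -171,"y": -74,"z": 10,"ax": 0,"ay": 0,"az": -0.615,"fingers": 60},
    {"x": -171,"y": -74,"z": 10,"ax": 0,"ay": 0,"az": -0.615,"fingers": 60},
    {"x": -171,"y": -74,"z": 47,"ax": 0,"ay": 0,"az": -0.615,"fingers": 60},
    {"x": -171,"y": -74,"z": 47,"ax": 0,"ay": 0,"az": -0.615,"fingers": 60},
    {"x": -171,"y": -74,"z": 47,"ax": 0,"ay": 0,"az": -0.615,"fingers": 60},
    {"x": -171,"y": -74,"z": 47,"ax": 0,"ay": 0,"az": -0.615,"fingers": 60},
    {"x": -171,"y": -74,"z": 47,"ax": 0,"ay": 0,"az": -0.615,"fingers": 60},
    {"x": -171,"y": -74,"z": 47,"ax": 0,"ay": 0,"az": -0.615,"fingers": 60},
  ],
)

```text
time: 9.17
position: [0.3746, -0.2716, 0.1001]
eef_rot: [-1.443, -2.788, 0.002]
force: [-0.8, 0.5, -0.2]
gripper_width: 0.699
grasp_force: 0.0
```

```bash
python3 shot.py F
python3 - <<'E'
from fit import *
im,cm,s=pickle.load(open('wF.pkl','rb'))
for a in (35.2,125.2):
    q,f=fitpiece('thumb',im,cm,.3738,-.2721,np.radians(a)); print(q[:2].round(4),np.degrees(q[2]).round(2),round(f,3))
cv2.imwrite('pics/cF.png',im[60:390,160:480,::-1])
E
python3 go.py .3738 -.2721 .0135 125.2
```

```text
9.1667 [ 0.3746 -0.2716  0.1001] [-6.270e-01  4.600e-02 -4.180e-01  1.109e+00 -1.000e-03  3.280e-01] vel 0.010026012355685978
[ 0.3741 -0.2728] 35.13 0.021
[ 0.3741 -0.2728] 125.11 0.016
t 9.2167 now [ 0.3747 -0.2717  0.1003] psi 125.32 -> move [ 0.1 -0.9 86.8] turn [-0.002 -0.001  0.002] dist 87 psi-q1 161 q6 0.33 opening 0.7026478056560982 grip 0.0
```

View pics/cF.png

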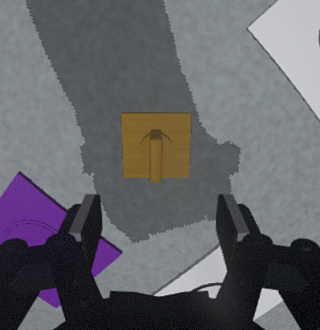

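The wing lies along the tool's x, so the fingers close across its thickness. Descend and grip.

>>> step_arm(
  moves=[
    {"x": -0.3,"y": -1,"z": 40,"ax": 0,"ay": 0,"az": 0.002,"fingers": 50},
    {"x": -0.3,"y": -1,"z": 65,"ax": 0,"ay": 0,"az": 0.002,"fingers": 50},
    {"x": -0.3,"y": -1,"z": 80,"ax": 0,"ay": 0,"az": 0.002,"fingers": 50},
    {"x": -0.3,"y": -1,"z": 86.5,"ax": 0,"ay": 0,"az": 0.002,"fingers": 40},
    {"x": -0.3,"y": -1,"z": 86.5,"ax": 0,"ay": 0,"az": 0.002,"fingers": 30},
    {"x": -0.3,"y": -1,"z": 86.5,"ax": 0,"ay": 0,"az": 0.002,"fingers": 20},
    {"x": -0.3,"y": -1,"z": 86.5,"ax": 0,"ay": 0,"az": 0.002,"fingers": 0},
    {"x": -0.3,"y": -1,"z": 86.5,"ax": 0,"ay": 0,"az": 0.002,"fingers": 0},
    {"x": -0.3,"y": -1,"z": 86.5,"ax": 0,"ay": 0,"az": 0.002,"fingers": 0},
    {"x": -0.3,"y": -1,"z": 86.5,"ax": 0,"ay": 0,"az": 0.002,"fingers": 0},
  ],
  newtons=40,
)

```text
time: 10.05
position: [0.3743, -0.2737, 0.0148]
eef_rot: [1.446, 2.788, -0.002]
force: [1.1, 0.7, 6.8]
gripper_width: 0.094
grasp_force: 40.8
```

```bash
python3 go.py .3741 -.2728 .0135 125.1
```

```text
t 10.05 now [ 0.3743 -0.2737  0.0148] psi 125.16 -> move [0.9 0.3 1.3] turn [-0.001  0.001  0.001] dist 2 psi-q1 161 q6 0.33 opening 0.09418582752330222 grip 40.773417949676514
```

Gripped (9 mm wing). Lift and carry over to the square board.

>>> step_arm(
  moves=[
    {"x": 0,"y": 0,"z": -35,"ax": 0,"ay": 0,"az": 0,"fingers": 0},
    {"x": 0,"y": 0,"z": -75,"ax": 0,"ay": 0,"az": 0,"fingers": 0},
    {"x": 0,"y": 0,"z": -115,"ax": 0,"ay": 0,"az": 0,"fingers": 0},
    {"x": 0,"y": 0,"z": -115,"ax": 0,"ay": 0,"az": 0,"fingers": 0},
    {"x": 0,"y": 0,"z": -115,"ax": 0,"ay": 0,"az": 0,"fingers": 0},
  ],
)

```text
time: 10.47
position: [0.3749, -0.2743, 0.131]
eef_rot: [1.446, 2.785, -0.003]
force: [-0.5, 0.0, -2.5]
gripper_width: 0.09
grasp_force: 39.7
```

```bash
python3 go.py .3614 .2867 .12 102.1
```

```text
t 10.4667 now [ 0.3749 -0.2743  0.131 ] psi 125.15 -> move [466.6 311.9   9. ] turn [0.    0.004 0.402] dist 561 psi-q1 64 q6 0.33 opening 0.0898485548900037 grip 39.69352126121521
```

>>> step_arm(
  moves=[
    {"x": 467,"y": 312,"z": 9,"ax": 0,"ay": 0,"az": 0.402,"fingers": 0},
    {"x": 467,"y": 312,"z": 9,"ax": 0,"ay": 0,"az": 0.402,"fingers": 0},
    {"x": 467,"y": 312,"z": 9,"ax": 0,"ay": 0,"az": 0.402,"fingers": 0},
    {"x": 467,"y": 312,"z": 9,"ax": 0,"ay": 0,"az": 0.402,"fingers": 0},
    {"x": 467,"y": 312,"z": 9,"ax": 0,"ay": 0,"az": 0.402,"fingers": 0},
    {"x": 467,"y": 312,"z": 9,"ax": 0,"ay": 0,"az": 0.402,"fingers": 0},
    {"x": 467,"y": 312,"z": 9,"ax": 0,"ay": 0,"az": 0.402,"fingers": 0},
    {"x": 467,"y": 312,"z": 9,"ax": 0,"ay": 0,"az": 0.402,"fingers": 0},
    {"x": 467,"y": 312,"z": 9,"ax": 0,"ay": 0,"az": 0.402,"fingers": 0},
    {"x": 467,"y": 312,"z": 9,"ax": 0,"ay": 0,"az": 0.402,"fingers": 0},
    {"x": 467,"y": 312,"z": 9,"ax": 0,"ay": 0,"az": 0.402,"fingers": 0},
    {"x": 467,"y": 312,"z": 9,"ax": 0,"ay": 0,"az": 0.402,"fingers": 0},
  ],
)

```text
time: 11.47
position: [0.36, 0.2138, 0.1191]
eef_rot: [-1.973, -2.442, 0.005]
force: [2.0, -0.5, -2.1]
gripper_width: 0.098
grasp_force: 39.6
```

```bash
python3 -c "
from h import *
for i in range(2): r.read_camera('top')
"; python3 go.py .3614 .2867 .04 102.1
```

```text
t 11.5667 now [0.3604 0.217  0.1189] psi 102.57 -> move [67.6 16.5 79. ] turn [-0.004 -0.002  0.008] dist 105 psi-q1 64 q6 1.89 opening 0.09092488522319798 grip 39.682796001434326
```

>>> step_arm(
  moves=[
    {"x": 67.6,"y": 16.5,"z": 10,"ax": -0.003,"ay": -0.001,"az": 0.008,"fingers": 0},
    {"x": 67.6,"y": 16.5,"z": 10,"ax": -0.003,"ay": -0.001,"az": 0.008,"fingers": 0},
    {"x": 67.6,"y": 16.5,"z": 40,"ax": -0.003,"ay": -0.001,"az": 0.008,"fingers": 0},
    {"x": 67.6,"y": 16.5,"z": 70,"ax": -0.003,"ay": -0.001,"az": 0.008,"fingers": 0},
    {"x": 67.6,"y": 16.5,"z": 79,"ax": -0.003,"ay": -0.001,"az": 0.008,"fingers": 0},
    {"x": 67.6,"y": 16.5,"z": 79,"ax": -0.003,"ay": -0.001,"az": 0.008,"fingers": 0},
    {"x": 67.6,"y": 16.5,"z": 79,"ax": -0.003,"ay": -0.001,"az": 0.008,"fingers": 0},
    {"x": 67.6,"y": 16.5,"z": 79,"ax": -0.003,"ay": -0.001,"az": 0.008,"fingers": 0},
  ],
)

```text
time: 12.23
position: [0.3641, 0.2818, 0.0427]
eef_rot: [1.985, 2.434, 0.002]
force: [0.3, 0.4, -1.6]
gripper_width: 0.094
grasp_force: 39.6
```

```bash
python3 -c "
from h import *
for i in range(2): r.read_camera('top')
"; python3 go.py .3614 .2867 .02 102.1
```

```text
t 12.3333 now [0.3644 0.2822 0.0432] psi 101.62 -> move [ 5.  -2.1 23.2] turn [ 0.003 -0.001 -0.008] dist 24 psi-q1 64 q6 2.03 opening 0.09644261507144668 grip 39.61870729923248
```

>>> step_arm(
  moves=[
    {"x": 5,"y": -2.1,"z": 8,"ax": 0.002,"ay": 0,"az": -0.008,"fingers": 0},
    {"x": 5,"y": -2.1,"z": 14,"ax": 0.002,"ay": 0,"az": -0.008,"fingers": 0},
    {"x": 5,"y": -2.1,"z": 18,"ax": 0.002,"ay": 0,"az": -0.008,"fingers": 0},
    {"x": 5,"y": -2.1,"z": 18,"ax": 0.002,"ay": 0,"az": -0.008,"fingers": 0},
    {"x": 5,"y": -2.1,"z": 18,"ax": 0.002,"ay": 0,"az": -0.008,"fingers": 0},
    {"x": 5,"y": -2.1,"z": 18,"ax": 0.002,"ay": 0,"az": -0.008,"fingers": 0},
  ],
)

```text
time: 12.83
position: [0.3602, 0.2863, 0.0235]
eef_rot: [-1.974, -2.443, 0.003]
force: [-0.2, 0.9, -2.3]
gripper_width: 0.098
grasp_force: 39.8
```

```bash
python3 -c "
from h import *
for i in range(2): r.read_camera('top')
"; python3 go.py .3614 .2867 .02 102.1
```

```text
t 12.9333 now [0.3604 0.2864 0.0237] psi 102.12 -> move [0.1 1.1 3.7] turn [-0.001  0.     0.   ] dist 4 psi-q1 64 q6 2.03 opening 0.09449286086963195 grip 39.75621163845062
```

Good pose. Set down, release, lift to view.

>>> step_arm(
  moves=[
    {"x": 0,"y": 1,"z": 2,"ax": 0,"ay": 0,"az": 0,"fingers": 0},
    {"x": 0,"y": 1,"z": 3.8,"ax": 0,"ay": 0,"az": 0,"fingers": 0},
    {"x": 0,"y": 1,"z": 3.8,"ax": 0,"ay": 0,"az": 0,"fingers": 0},
    {"x": 0,"y": 1,"z": 3.8,"ax": 0,"ay": 0,"az": 0,"fingers": 0},
    {"x": 0,"y": 1,"z": 3.8,"ax": 0,"ay": 0,"az": 0,"fingers": 50},
    {"x": 0,"y": 1,"z": 3.8,"ax": 0,"ay": 0,"az": 0,"fingers": 50},
    {"x": 0,"y": 1,"z": 3.8,"ax": 0,"ay": 0,"az": 0,"fingers": 50},
    {"x": 0,"y": 1,"z": -20,"ax": 0,"ay": 0,"az": 0,"fingers": 60},
    {"x": 0,"y": 1,"z": -60,"ax": 0,"ay": 0,"az": 0,"fingers": 80},
    {"x": 0,"y": 1,"z": -100,"ax": 0,"ay": 0,"az": 0,"fingers": 80},
    {"x": 0,"y": 1,"z": -130,"ax": 0,"ay": 0,"az": 0,"fingers": 80},
    {"x": 0,"y": 1,"z": -130,"ax": 0,"ay": 0,"az": 0,"fingers": 80},
  ],
)

```text
time: 13.93
position: [0.3639, 0.2886, 0.1601]
eef_rot: [1.973, 2.442, 0.013]
force: [1.1, 0.7, -0.2]
gripper_width: 0.933
grasp_force: 0.0
```

```bash
python3 shot.py G; python3 chk.py G thumb sq .3612 .2876 102.1; python3 go.py .5268 .3843 .12 72.84
```

```text
13.9333 [0.3639 0.2886 0.1601] [ 0.67   0.015 -0.315  1.232  0.     2.029] vel 0.10312413499376562
thumb [0.3626 0.2879] 101.89 err 0.029
sq [0.3612 0.2875] [69.8 69.5] -167.47 piece-outline mm [1.4 0.4]
t 13.9833 now [0.3631 0.288  0.1572] psi 102.12 -> move [ 59.7 180.1  38.1] turn [ 0.004 -0.004  0.511] dist 194 psi-q1 37 q6 2.03 opening 0.94036676037942 grip 0.0
```

View pics/cG.png

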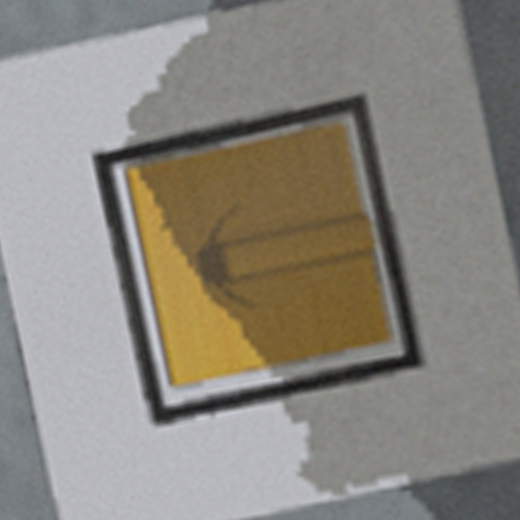

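The thumb-turn is inside the square and square to it (0.2°), but about 1.4 mm off. There is plenty of time, so I'll regrip and shift it.

```bash
python3 -c "
from h import *
for i in range(5): r.read_camera('top')
"; python3 go.py .3614 .2867 .0205 102.1
```

```text
t 14.2333 now [0.3606 0.286  0.152 ] psi 102.13 -> move [  0.8   1.4 131.5] turn [-0.004  0.002  0.   ] dist 131 psi-q1 64 q6 2.03 opening 0.934901835328945 grip 0.0
```

>>> step_arm(
  moves=[
    {"x": 0.8,"y": 1.4,"z": 40,"ax": -0.002,"ay": 0.001,"az": 0,"fingers": 50},
    {"x": 0.8,"y": 1.4,"z": 80,"ax": -0.002,"ay": 0.001,"az": 0,"fingers": 50},
    {"x": 0.8,"y": 1.4,"z": 110,"ax": -0.002,"ay": 0.001,"az": 0,"fingers": 50},
    {"x": 0.8,"y": 1.4,"z": 125,"ax": -0.002,"ay": 0.001,"az": 0,"fingers": 50},
    {"x": 0.8,"y": 1.4,"z": 130,"ax": -0.002,"ay": 0.001,"az": 0,"fingers": 40},
    {"x": 0.8,"y": 1.4,"z": 130,"ax": -0.002,"ay": 0.001,"az": 0,"fingers": 40},
    {"x": 0.8,"y": 1.4,"z": 130,"ax": -0.002,"ay": 0.001,"az": 0,"fingers": 20},
    {"x": 0.8,"y": 1.4,"z": 130,"ax": -0.002,"ay": 0.001,"az": 0,"fingers": 0},
    {"x": 0.8,"y": 1.4,"z": 130,"ax": -0.002,"ay": 0.001,"az": 0,"fingers": 0},
    {"x": 0.8,"y": 1.4,"z": 130,"ax": -0.002,"ay": 0.001,"az": 0,"fingers": 0},
    {"x": 0.8,"y": 1.4,"z": 130,"ax": -0.002,"ay": 0.001,"az": 0,"fingers": 0},
  ],
)

```text
time: 15.15
position: [0.3634, 0.2884, 0.025]
eef_rot: [1.974, 2.443, 0.006]
force: [-1.1, 0.4, 6.7]
gripper_width: 0.095
grasp_force: 42.0
```

```bash
python3 -c "
from h import *
for i in range(3): r.read_camera('top')
"; python3 go.py .3602 .2865 .0205 102.1
```

```text
t 15.3 now [0.3634 0.2884 0.025 ] psi 102.12 -> move [-1.2 -3.6  4.5] turn [ 0.003 -0.002  0.   ] dist 6 psi-q1 64 q6 2.03 opening 0.09375900894465665 grip 42.02007293701172
```

>>> step_arm(
  moves=[
    {"x": 0,"y": 0,"z": -5,"ax": 0,"ay": 0,"az": 0,"fingers": 0},
    {"x": 0,"y": 0,"z": -5,"ax": 0,"ay": 0,"az": 0,"fingers": 0},
    {"x": 0,"y": 0,"z": -5,"ax": 0,"ay": 0,"az": 0,"fingers": 0},
    {"x": 0,"y": 0,"z": -5,"ax": 0,"ay": 0,"az": 0,"fingers": 0},
  ],
)

```text
time: 15.63
position: [0.3622, 0.2874, 0.0283]
eef_rot: [-1.974, -2.443, -0.0]
force: [-0.9, 0.9, -1.5]
gripper_width: 0.094
grasp_force: 40.9
```

```bash
python3 -c "
from h import *
for i in range(3): r.read_camera('top')
"; python3 go.py .3620 .288 .0245 102.1
```

```text
t 15.7833 now [0.3622 0.2874 0.0282] psi 102.13 -> move [ 0.6 -0.   3.7] turn [-0. -0.  0.] dist 4 psi-q1 64 q6 2.03 opening 0.09246597981726223 grip 40.877487659454346
```

>>> step_arm(
  moves=[
    {"x": 0.5,"y": -0.9,"z": 2,"ax": 0,"ay": 0,"az": 0,"fingers": 0},
    {"x": 0.5,"y": -0.9,"z": 3,"ax": 0,"ay": 0,"az": 0,"fingers": 0},
    {"x": 0.5,"y": -0.9,"z": 4,"ax": 0,"ay": 0,"az": 0,"fingers": 0},
    {"x": 0.5,"y": -0.9,"z": 4,"ax": 0,"ay": 0,"az": 0,"fingers": 0},
    {"x": 0.5,"y": -0.9,"z": 4,"ax": 0,"ay": 0,"az": 0,"fingers": 50},
    {"x": 0.5,"y": -0.9,"z": 4,"ax": 0,"ay": 0,"az": 0,"fingers": 50},
    {"x": 0.5,"y": -0.9,"z": 4,"ax": 0,"ay": 0,"az": 0,"fingers": 50},
    {"x": 0.5,"y": -0.9,"z": -30,"ax": 0,"ay": 0,"az": 0,"fingers": 60},
    {"x": 0.5,"y": -0.9,"z": -70,"ax": 0,"ay": 0,"az": 0,"fingers": 80},
    {"x": 0.5,"y": -0.9,"z": -100,"ax": 0,"ay": 0,"az": 0,"fingers": 80},
    {"x": 0.5,"y": -0.9,"z": -120,"ax": 0,"ay": 0,"az": 0,"fingers": 80},
    {"x": 0.5,"y": -0.9,"z": -120,"ax": 0,"ay": 0,"az": 0,"fingers": 80},
  ],
)

```text
time: 16.78
position: [0.3635, 0.2894, 0.1532]
eef_rot: [1.974, 2.442, 0.013]
force: [-0.1, 0.7, 0.1]
gripper_width: 0.934
grasp_force: 0.0
```

```bash
cat > settle.py <<'E'
from h import *
for i in range(6): r.read_camera('top')
E
python3 settle.py; python3 shot.py H; python3 chk.py H thumb sq .3612 .2876 102.1; python3 go.py .5268 .3843 .12 72.84
```

```text
17.0833 [0.3607 0.2872 0.147 ] [ 0.672  0.021 -0.338  1.214  0.     2.031] vel 0.00353890378422208
thumb [0.3625 0.288 ] 101.94 err 0.03
sq [0.3612 0.2872] [69.7 69.2] -167.68 piece-outline mm [1.2 0.8]
t 17.1333 now [0.3608 0.2873 0.1471] psi 102.12 -> move [ 60.  182.7  26.8] turn [-0.002  0.001  0.511] dist 194 psi-q1 37 q6 2.03 opening 0.9374078033375685 grip 0.0
```

Within about 1.3 mm, and the remaining gap is even enough; I accept it. Now the pull handle. Joint 6: psi−q1 = 37°, fine.

>>> step_arm(
  moves=[
    {"x": 60,"y": 183,"z": 0,"ax": 0,"ay": 0,"az": 0.511,"fingers": 60},
    {"x": 60,"y": 183,"z": 0,"ax": 0,"ay": 0,"az": 0.511,"fingers": 60},
    {"x": 60,"y": 183,"z": 0,"ax": 0,"ay": 0,"az": 0.511,"fingers": 60},
    {"x": 60,"y": 183,"z": 0,"ax": 0,"ay": 0,"az": 0.511,"fingers": 60},
    {"x": 60,"y": 183,"z": 0,"ax": 0,"ay": 0,"az": 0.511,"fingers": 60},
    {"x": 60,"y": 183,"z": 0,"ax": 0,"ay": 0,"az": 0.511,"fingers": 60},
    {"x": 60,"y": 183,"z": 0,"ax": 0,"ay": 0,"az": 0.511,"fingers": 60},
  ],
)

```text
time: 17.72
position: [0.5279, 0.3848, 0.1462]
eef_rot: [-2.528, -1.865, 0.005]
force: [0.2, -0.3, 1.1]
gripper_width: 0.704
grasp_force: 0.0
```

```bash
python3 settle.py; python3 shot.py I
python3 - <<'E'
from fit import *
im,cm,s=pickle.load(open('wI.pkl','rb'))
q,f=fitpiece('pull',im,cm,.5268,.3843,np.radians(72.8)); print(q[:2].round(4),np.degrees(q[2]).round(2),round(f,3))
import go; go.go(q[0],q[1],.013,np.degrees(q[2]))
E
```

```text
18.0167 [0.5269 0.3845 0.1493] [0.63  0.377 0.105 1.298 0.    2.5  ] vel 0.007844714769696573
[0.5268 0.3843] 72.73 0.013
t 18.0667 now [0.527  0.3846 0.1494] psi 72.86 -> move [ -0.5  -0.2 136.4] turn [ 0.    -0.001  0.002] dist 136 psi-q1 37 q6 2.50 opening 0.7023343406333662 grip 0.0
```

>>> step_arm(
  moves=[
    {"x": -0.5,"y": -0.2,"z": 40,"ax": 0,"ay": 0,"az": 0.002,"fingers": 50},
    {"x": -0.5,"y": -0.2,"z": 80,"ax": 0,"ay": 0,"az": 0.002,"fingers": 50},
    {"x": -0.5,"y": -0.2,"z": 110,"ax": 0,"ay": 0,"az": 0.002,"fingers": 50},
    {"x": -0.5,"y": -0.2,"z": 127,"ax": 0,"ay": 0,"az": 0.002,"fingers": 40},
    {"x": -0.5,"y": -0.2,"z": 135,"ax": 0,"ay": 0,"az": 0.002,"fingers": 40},
    {"x": -0.5,"y": -0.2,"z": 135,"ax": 0,"ay": 0,"az": 0.002,"fingers": 40},
    {"x": -0.5,"y": -0.2,"z": 135,"ax": 0,"ay": 0,"az": 0.002,"fingers": 30},
    {"x": -0.5,"y": -0.2,"z": 135,"ax": 0,"ay": 0,"az": 0.002,"fingers": 15},
    {"x": -0.5,"y": -0.2,"z": 135,"ax": 0,"ay": 0,"az": 0.002,"fingers": 0},
    {"x": -0.5,"y": -0.2,"z": 135,"ax": 0,"ay": 0,"az": 0.002,"fingers": 0},
    {"x": -0.5,"y": -0.2,"z": 135,"ax": 0,"ay": 0,"az": 0.002,"fingers": 0},
  ],
  newtons=50,
)

```text
time: 18.98
position: [0.5283, 0.3855, 0.0157]
eef_rot: [-2.529, -1.863, -0.006]
force: [-0.7, 0.6, 7.3]
gripper_width: 0.128
grasp_force: 50.8
```

```bash
python3 settle.py; python3 go.py .5268 .3843 .013 72.73
```

```text
t 19.2833 now [0.5283 0.3855 0.0158] psi 72.74 -> move [-1.6 -1.1  2.7] turn [ 0.002 -0.004  0.   ] dist 3 psi-q1 37 q6 2.50 opening 0.127983462070518 grip 50.83686590194702
```

Gripped (12 mm bar). Lift high to pass clear of the can, and turn to psi 172.1.

>>> step_arm(
  moves=[
    {"x": 0,"y": 0,"z": -40,"ax": 0,"ay": 0,"az": 0,"fingers": 0},
    {"x": 0,"y": 0,"z": -80,"ax": 0,"ay": 0,"az": 0,"fingers": 0},
    {"x": 0,"y": 0,"z": -120,"ax": 0,"ay": 0,"az": 0,"fingers": 0},
    {"x": 0,"y": 0,"z": -160,"ax": 0,"ay": 0,"az": 0,"fingers": 0},
    {"x": 0,"y": 0,"z": -200,"ax": 0,"ay": 0,"az": 0,"fingers": 0},
    {"x": 0,"y": 0,"z": -235,"ax": 0,"ay": 0,"az": 0,"fingers": 0},
    {"x": 0,"y": 0,"z": -235,"ax": 0,"ay": 0,"az": 0,"fingers": 0},
  ],
)

```text
time: 19.87
position: [0.5291, 0.3855, 0.2577]
eef_rot: [-2.53, -1.863, -0.02]
force: [0.4, -0.7, -1.9]
gripper_width: 0.128
grasp_force: 49.7
```

```bash
python3 settle.py; python3 go.py .6633 .1426 .25 172.13
```

```text
t 20.1667 now [0.5267 0.3839 0.2463] psi 72.73 -> move [-189.9  202.    -3.7] turn [-0.004 -0.    -1.735] dist 277 psi-q1 160 q6 2.50 opening 0.12807895669373198 grip 49.67588243074715
```

>>> step_arm(
  moves=[
    {"x": -190,"y": 202,"z": -4,"ax": 0,"ay": 0,"az": -1.735,"fingers": 0},
    {"x": -190,"y": 202,"z": -4,"ax": 0,"ay": 0,"az": -1.735,"fingers": 0},
    {"x": -190,"y": 202,"z": -4,"ax": 0,"ay": 0,"az": -1.735,"fingers": 0},
    {"x": -190,"y": 202,"z": -4,"ax": 0,"ay": 0,"az": -1.735,"fingers": 0},
    {"x": -190,"y": 202,"z": -4,"ax": 0,"ay": 0,"az": -1.735,"fingers": 0},
    {"x": -190,"y": 202,"z": -4,"ax": 0,"ay": 0,"az": -1.735,"fingers": 0},
    {"x": -190,"y": 202,"z": -4,"ax": 0,"ay": 0,"az": -1.735,"fingers": 0},
    {"x": -190,"y": 202,"z": -4,"ax": 0,"ay": 0,"az": -1.735,"fingers": 0},
    {"x": -190,"y": 202,"z": -4,"ax": 0,"ay": 0,"az": -1.735,"fingers": 0},
    {"x": -190,"y": 202,"z": -4,"ax": 0,"ay": 0,"az": -1.735,"fingers": 0},
    {"x": -190,"y": 202,"z": -4,"ax": 0,"ay": 0,"az": -1.735,"fingers": 0},
    {"x": -190,"y": 202,"z": -4,"ax": 0,"ay": 0,"az": -1.735,"fingers": 0},
  ],
)

```text
time: 21.17
position: [0.6633, 0.1426, 0.2504]
eef_rot: [-0.602, -3.08, 0.001]
force: [-0.9, 1.0, -2.2]
gripper_width: 0.124
grasp_force: 49.7
```

```bash
python3 settle.py; python3 go.py .6617 .1428 .04 172.13
```

```text
t 21.4667 now [0.6636 0.143  0.2518] psi 157.40 -> move [  1.5  -0.9 211.8] turn [ 0.    -0.001 -0.257] dist 212 psi-q1 160 q6 0.61 opening 0.13160825946897764 grip 49.69094436150044
```

>>> step_arm(
  moves=[
    {"x": 1.5,"y": -0.9,"z": 40,"ax": 0,"ay": 0,"az": -0.257,"fingers": 0},
    {"x": 1.5,"y": -0.9,"z": 80,"ax": 0,"ay": 0,"az": -0.257,"fingers": 0},
    {"x": 1.5,"y": -0.9,"z": 120,"ax": 0,"ay": 0,"az": -0.257,"fingers": 0},
    {"x": 1.5,"y": -0.9,"z": 155,"ax": 0,"ay": 0,"az": -0.257,"fingers": 0},
    {"x": 1.5,"y": -0.9,"z": 185,"ax": 0,"ay": 0,"az": -0.257,"fingers": 0},
    {"x": 1.5,"y": -0.9,"z": 205,"ax": 0,"ay": 0,"az": -0.257,"fingers": 0},
    {"x": 1.5,"y": -0.9,"z": 212,"ax": 0,"ay": 0,"az": -0.257,"fingers": 0},
    {"x": 1.5,"y": -0.9,"z": 212,"ax": 0,"ay": 0,"az": -0.257,"fingers": 0},
  ],
)

```text
time: 22.13
position: [0.6606, 0.1426, 0.0381]
eef_rot: [-0.213, -3.13, 0.001]
force: [-0.1, -0.1, -1.2]
gripper_width: 0.128
grasp_force: 49.6
```

```bash
python3 settle.py; python3 go.py .6617 .1428 .0208 172.13
```

```text
t 22.4333 now [0.6634 0.1431 0.0426] psi 172.25 -> move [ 1.7 -0.6 21.8] turn [0.002 0.003 0.002] dist 22 psi-q1 160 q6 0.35 opening 0.12650173861303984 grip 49.66117540374398
```

>>> step_arm(
  moves=[
    {"x": 1.7,"y": -0.6,"z": 8,"ax": 0,"ay": 0,"az": 0.002,"fingers": 0},
    {"x": 1.7,"y": -0.6,"z": 15,"ax": 0,"ay": 0,"az": 0.002,"fingers": 0},
    {"x": 1.7,"y": -0.6,"z": 19,"ax": 0,"ay": 0,"az": 0.002,"fingers": 0},
    {"x": 1.7,"y": -0.6,"z": 19,"ax": 0,"ay": 0,"az": 0.002,"fingers": 0},
    {"x": 1.7,"y": -0.6,"z": 19,"ax": 0,"ay": 0,"az": 0.002,"fingers": 0},
  ],
)

```text
time: 22.85
position: [0.66, 0.1424, 0.0209]
eef_rot: [-0.215, -3.134, -0.001]
force: [0.8, 0.1, -1.3]
gripper_width: 0.125
grasp_force: 50.1
```

```bash
python3 settle.py; python3 go.py .6617 .1428 .0208 172.13; python3 -c "
from h import *
print(r.observe()['force'])"
```

```text
t 23.15 now [0.6604 0.1426 0.0214] psi 172.15 -> move [-1.2  0.4  0.6] turn [0.001 0.    0.   ] dist 1 psi-q1 160 q6 0.35 opening 0.1240729502834479 grip 50.10678827762604
[ 0.26665243 -0.47746346 -2.16278669]
```

Barely above the board. Correct 1 mm, set down, release, lift and look.

>>> step_arm(
  moves=[
    {"x": -1.2,"y": 0.4,"z": 0,"ax": 0,"ay": 0,"az": 0,"fingers": 0},
    {"x": -1.2,"y": 0.4,"z": 1.5,"ax": 0,"ay": 0,"az": 0,"fingers": 0},
    {"x": -1.2,"y": 0.4,"z": 1.5,"ax": 0,"ay": 0,"az": 0,"fingers": 0},
    {"x": -1.2,"y": 0.4,"z": 1.5,"ax": 0,"ay": 0,"az": 0,"fingers": 50},
    {"x": -1.2,"y": 0.4,"z": 1.5,"ax": 0,"ay": 0,"az": 0,"fingers": 50},
    {"x": -1.2,"y": 0.4,"z": 1.5,"ax": 0,"ay": 0,"az": 0,"fingers": 50},
    {"x": -1.2,"y": 0.4,"z": -30,"ax": 0,"ay": 0,"az": 0,"fingers": 60},
    {"x": -1.2,"y": 0.4,"z": -70,"ax": 0,"ay": 0,"az": 0,"fingers": 80},
    {"x": -1.2,"y": 0.4,"z": -110,"ax": 0,"ay": 0,"az": 0,"fingers": 80},
    {"x": -1.2,"y": 0.4,"z": -140,"ax": 0,"ay": 0,"az": 0,"fingers": 80},
    {"x": -1.2,"y": 0.4,"z": -140,"ax": 0,"ay": 0,"az": 0,"fingers": 80},
  ],
)

```text
time: 24.07
position: [0.6645, 0.1433, 0.1699]
eef_rot: [0.214, 3.123, 0.006]
force: [0.2, 0.4, 1.9]
gripper_width: 0.938
grasp_force: 0.0
```

```bash
python3 settle.py; python3 shot.py J; python3 chk.py J pull obl .6633 .1426 172.13; python3 go.py .6403 -.1551 .11 90
```

```text
24.3667 [0.6607 0.1425 0.1595] [2.120e-01 4.260e-01 1.980e-01 1.346e+00 1.000e-03 3.490e-01] vel 0.00229216046899771
pull [0.6665 0.1428] 172.09 err 0.017
obl [0.6633 0.1423] [ 45.7 113.5] -7.86 piece-outline mm [3.2 0.4]
t 24.4167 now [0.6608 0.1425 0.1596] psi 172.15 -> move [ -20.5 -297.6   49.6] turn [-0.002 -0.002  1.434] dist 302 psi-q1 104 q6 0.35 opening 0.9339855263323756 grip 0.0
```

View pics/cJ.png

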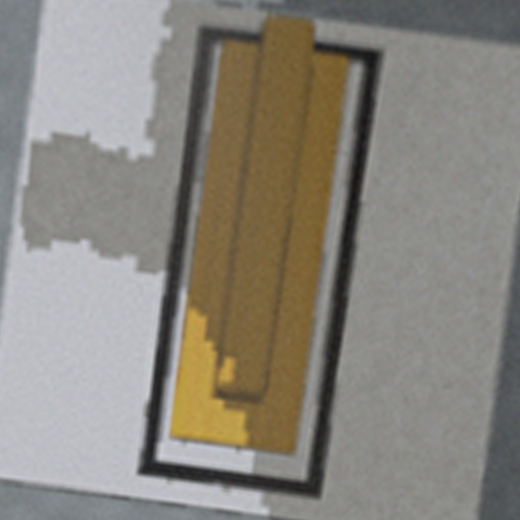

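Square (0.05°), but 3.2 mm off along its length. Regrip and shift +3.1 along the tool's x, -0.8 along y.

>>> step_arm(
  moves=[
    {"x": 0,"y": 0,"z": 40,"ax": 0,"ay": 0,"az": 0,"fingers": 50},
    {"x": 0,"y": 0,"z": 80,"ax": 0,"ay": 0,"az": 0,"fingers": 50},
    {"x": 0,"y": 0,"z": 115,"ax": 0,"ay": 0,"az": 0,"fingers": 50},
    {"x": 0,"y": 0,"z": 133,"ax": 0,"ay": 0,"az": 0,"fingers": 40},
    {"x": 0,"y": 0,"z": 139,"ax": 0,"ay": 0,"az": 0,"fingers": 40},
    {"x": 0,"y": 0,"z": 139,"ax": 0,"ay": 0,"az": 0,"fingers": 40},
    {"x": 0,"y": 0,"z": 139,"ax": 0,"ay": 0,"az": 0,"fingers": 40},
    {"x": 0,"y": 0,"z": 139,"ax": 0,"ay": 0,"az": 0,"fingers": 20},
    {"x": 0,"y": 0,"z": 139,"ax": 0,"ay": 0,"az": 0,"fingers": 0},
    {"x": 0,"y": 0,"z": 139,"ax": 0,"ay": 0,"az": 0,"fingers": 0},
    {"x": 0,"y": 0,"z": 139,"ax": 0,"ay": 0,"az": 0,"fingers": 0},
    {"x": 0,"y": 0,"z": 136,"ax": 0,"ay": 0,"az": 0,"fingers": 0},
  ],
)

```text
time: 25.42
position: [0.6619, 0.1428, 0.0261]
eef_rot: [0.215, 3.133, 0.002]
force: [0.8, 0.3, -1.7]
gripper_width: 0.123
grasp_force: 48.7
```

>>> step_arm(
  moves=[
    {"x": 0,"y": 0,"z": -4,"ax": 0,"ay": 0,"az": 0,"fingers": 0},
    {"x": 3.1,"y": -0.8,"z": -4,"ax": 0,"ay": 0,"az": 0,"fingers": 0},
    {"x": 3.1,"y": -0.8,"z": -4,"ax": 0,"ay": 0,"az": 0,"fingers": 0},
    {"x": 3.1,"y": -0.8,"z": -4,"ax": 0,"ay": 0,"az": 0,"fingers": 0},
    {"x": 3.1,"y": -0.8,"z": -4,"ax": 0,"ay": 0,"az": 0,"fingers": 0},
    {"x": 3.1,"y": -0.8,"z": -4,"ax": 0,"ay": 0,"az": 0,"fingers": 0},
  ],
)

```text
time: 25.92
position: [0.6582, 0.1423, 0.0292]
eef_rot: [-0.215, -3.134, -0.001]
force: [0.3, -0.9, -2.0]
gripper_width: 0.125
grasp_force: 48.7
```

```bash
python3 settle.py; python3 go.py .6577 .1421 .0208 172.13
```

```text
t 26.2167 now [0.6585 0.1424 0.0295] psi 172.15 -> move [ 0.7 -0.4  8.7] turn [0.001 0.    0.   ] dist 9 psi-q1 160 q6 0.35 opening 0.12422419505499105 grip 48.729296922683716
```

>>> step_arm(
  moves=[
    {"x": 0.2,"y": -0.2,"z": 4,"ax": 0,"ay": 0,"az": 0,"fingers": 0},
    {"x": 0.2,"y": -0.2,"z": 6.5,"ax": 0,"ay": 0,"az": 0,"fingers": 0},
    {"x": 0.2,"y": -0.2,"z": 7.5,"ax": 0,"ay": 0,"az": 0,"fingers": 0},
    {"x": 0.2,"y": -0.2,"z": 7.5,"ax": 0,"ay": 0,"az": 0,"fingers": 0},
    {"x": 0.2,"y": -0.2,"z": 7.5,"ax": 0,"ay": 0,"az": 0,"fingers": 50},
    {"x": 0.2,"y": -0.2,"z": 7.5,"ax": 0,"ay": 0,"az": 0,"fingers": 50},
    {"x": 0.2,"y": -0.2,"z": 7.5,"ax": 0,"ay": 0,"az": 0,"fingers": 50},
    {"x": 0.2,"y": -0.2,"z": -30,"ax": 0,"ay": 0,"az": 0,"fingers": 60},
    {"x": 0.2,"y": -0.2,"z": -70,"ax": 0,"ay": 0,"az": 0,"fingers": 80},
    {"x": 0.2,"y": -0.2,"z": -110,"ax": 0,"ay": 0,"az": 0,"fingers": 80},
    {"x": 0.2,"y": -0.2,"z": -130,"ax": 0,"ay": 0,"az": 0,"fingers": 80},
  ],
)

```text
time: 27.13
position: [0.6595, 0.1425, 0.1646]
eef_rot: [0.215, 3.129, 0.003]
force: [-0.2, -0.3, -0.0]
gripper_width: 0.94
grasp_force: 0.0
```

```bash
python3 settle.py; python3 shot.py K; python3 chk.py K pull obl .6633 .1426 172.13; python3 go.py .6403 -.1551 .11 90
```

```text
27.4333 [0.6574 0.142  0.1575] [2.120e-01 4.190e-01 1.840e-01 1.338e+00 1.000e-03 3.490e-01] vel 0.009202757377037987
pull [0.6618 0.1425] 172.15 err 0.021
obl [0.6633 0.1423] [ 45.5 113.6] -7.82 piece-outline mm [-1.4  0.2]
t 27.4833 now [0.6573 0.142  0.1573] psi 172.15 -> move [ -23.8 -296.6   47.4] turn [-0.003 -0.002  1.434] dist 301 psi-q1 104 q6 0.35 opening 0.938063442269924 grip 0.0
```

Within 1.4 mm and square; accepted. Now the door knob.

>>> step_arm(
  moves=[
    {"x": -24,"y": -297,"z": 5,"ax": 0,"ay": 0,"az": 1.434,"fingers": 85},
    {"x": -24,"y": -297,"z": 5,"ax": 0,"ay": 0,"az": 1.434,"fingers": 85},
    {"x": -24,"y": -297,"z": 5,"ax": 0,"ay": 0,"az": 1.434,"fingers": 85},
    {"x": -24,"y": -297,"z": 5,"ax": 0,"ay": 0,"az": 1.434,"fingers": 85},
    {"x": -24,"y": -297,"z": 5,"ax": 0,"ay": 0,"az": 1.434,"fingers": 85},
    {"x": -24,"y": -297,"z": 5,"ax": 0,"ay": 0,"az": 1.434,"fingers": 85},
    {"x": -24,"y": -297,"z": 5,"ax": 0,"ay": 0,"az": 1.434,"fingers": 85},
    {"x": -24,"y": -297,"z": 5,"ax": 0,"ay": 0,"az": 1.434,"fingers": 85},
    {"x": -24,"y": -297,"z": 5,"ax": 0,"ay": 0,"az": 1.434,"fingers": 85},
    {"x": -24,"y": -297,"z": 5,"ax": 0,"ay": 0,"az": 1.434,"fingers": 85},
    {"x": -24,"y": -297,"z": 5,"ax": 0,"ay": 0,"az": 1.434,"fingers": 85},
    {"x": -24,"y": -297,"z": 5,"ax": 0,"ay": 0,"az": 1.434,"fingers": 85},
  ],
)

```text
time: 28.48
position: [0.6405, -0.1556, 0.1523]
eef_rot: [-2.227, -2.212, 0.002]
force: [0.2, 0.8, 0.8]
gripper_width: 0.997
grasp_force: 0.0
```

```bash
python3 settle.py; python3 shot.py M
python3 - <<'E'
from fit import *
im,cm,s=pickle.load(open('wM.pkl','rb'))
q,f=fitpiece('door',im,cm,.6403,-.1551,0); print(q[:2].round(4),round(f,3))
import go; go.go(q[0],q[1],.013,90)
E
```

```text
28.7833 [ 0.6412 -0.1552  0.1536] [-2.380e-01  3.930e-01  1.370e-01  1.316e+00  1.000e-03  1.332e+00] vel 0.006794790617660147
[ 0.6403 -0.1553] 0.014
t 28.8333 now [ 0.6413 -0.1552  0.1539] psi 90.05 -> move [-1.000e-01 -9.000e-01  1.409e+02] turn [-0.    -0.001  0.001] dist 141 psi-q1 104 q6 1.33 opening 0.994621077278739 grip 0.0
```

>>> step_arm(
  moves=[
    {"x": 0,"y": -0.9,"z": 40,"ax": 0,"ay": 0,"az": 0.001,"fingers": 85},
    {"x": 0,"y": -0.9,"z": 80,"ax": 0,"ay": 0,"az": 0.001,"fingers": 85},
    {"x": 0,"y": -0.9,"z": 115,"ax": 0,"ay": 0,"az": 0.001,"fingers": 85},
    {"x": 0,"y": -0.9,"z": 133,"ax": 0,"ay": 0,"az": 0.001,"fingers": 80},
    {"x": 0,"y": -0.9,"z": 140,"ax": 0,"ay": 0,"az": 0.001,"fingers": 80},
    {"x": 0,"y": -0.9,"z": 140,"ax": 0,"ay": 0,"az": 0.001,"fingers": 80},
    {"x": 0,"y": -0.9,"z": 140,"ax": 0,"ay": 0,"az": 0.001,"fingers": 60},
    {"x": 0,"y": -0.9,"z": 140,"ax": 0,"ay": 0,"az": 0.001,"fingers": 45},
    {"x": 0,"y": -0.9,"z": 140,"ax": 0,"ay": 0,"az": 0.001,"fingers": 30},
    {"x": 0,"y": -0.9,"z": 140,"ax": 0,"ay": 0,"az": 0.001,"fingers": 30},
    {"x": 0,"y": -0.9,"z": 140,"ax": 0,"ay": 0,"az": 0.001,"fingers": 30},
  ],
  newtons=50,
)

```text
time: 29.75
position: [0.642, -0.1557, 0.0171]
eef_rot: [2.22, 2.218, 0.004]
force: [-1.6, -0.1, 6.0]
gripper_width: 0.564
grasp_force: 51.5
```

```bash
python3 settle.py; python3 go.py .6403 -.1553 .013 90
```

```text
t 30.05 now [ 0.642  -0.1557  0.0171] psi 89.93 -> move [ 0.4 -1.7  4.1] turn [ 0.004  0.    -0.001] dist 4 psi-q1 104 q6 1.33 opening 0.5693903015203011 grip 51.4780310774222
```

Gripped (~48 mm). Lift and carry to the large-circle board.

>>> step_arm(
  moves=[
    {"x": 0,"y": 0,"z": -40,"ax": 0,"ay": 0,"az": 0,"fingers": 30},
    {"x": 0,"y": 0,"z": -80,"ax": 0,"ay": 0,"az": 0,"fingers": 30},
    {"x": 0,"y": 0,"z": -110,"ax": 0,"ay": 0,"az": 0,"fingers": 30},
    {"x": 0,"y": 0,"z": -110,"ax": 0,"ay": 0,"az": 0,"fingers": 30},
  ],
)

```text
time: 30.38
position: [0.6441, -0.1562, 0.1333]
eef_rot: [2.215, 2.213, 0.011]
force: [1.1, 0.1, -1.9]
gripper_width: 0.56
grasp_force: 53.3
```

```bash
python3 settle.py; python3 go.py .5359 -.3916 .05 90
```

```text
t 30.6833 now [ 0.6394 -0.1551  0.1222] psi 89.93 -> move [-236.8 -103.    72.2] turn [-0.003 -0.001 -0.001] dist 268 psi-q1 126 q6 1.33 opening 0.5638657516157235 grip 53.261469821445644
```

>>> step_arm(
  moves=[
    {"x": -237,"y": -103,"z": 0,"ax": 0,"ay": 0,"az": 0,"fingers": 30},
    {"x": -237,"y": -103,"z": 0,"ax": 0,"ay": 0,"az": 0,"fingers": 30},
    {"x": -237,"y": -103,"z": 0,"ax": 0,"ay": 0,"az": 0,"fingers": 30},
    {"x": -237,"y": -103,"z": 0,"ax": 0,"ay": 0,"az": 0,"fingers": 30},
    {"x": -237,"y": -103,"z": 0,"ax": 0,"ay": 0,"az": 0,"fingers": 30},
    {"x": -237,"y": -103,"z": 0,"ax": 0,"ay": 0,"az": 0,"fingers": 30},
    {"x": -237,"y": -103,"z": 0,"ax": 0,"ay": 0,"az": 0,"fingers": 30},
    {"x": -237,"y": -103,"z": 30,"ax": 0,"ay": 0,"az": 0,"fingers": 30},
    {"x": -237,"y": -103,"z": 60,"ax": 0,"ay": 0,"az": 0,"fingers": 30},
    {"x": -237,"y": -103,"z": 83,"ax": 0,"ay": 0,"az": 0,"fingers": 30},
    {"x": -237,"y": -103,"z": 83,"ax": 0,"ay": 0,"az": 0,"fingers": 30},
    {"x": -237,"y": -103,"z": 83,"ax": 0,"ay": 0,"az": 0,"fingers": 30},
  ],
)

```text
time: 31.68
position: [0.5357, -0.3909, 0.0387]
eef_rot: [-2.219, -2.216, 0.0]
force: [0.2, 0.1, -1.9]
gripper_width: 0.566
grasp_force: 53.2
```

```bash
python3 settle.py; python3 go.py .5359 -.3916 .022 90
```

```text
t 31.9833 now [ 0.5382 -0.3926  0.043 ] psi 89.94 -> move [ 1.1 -2.4 21. ] turn [ 0.003  0.001 -0.001] dist 21 psi-q1 126 q6 0.94 opening 0.5636457734386525 grip 53.24120610952377
```

>>> step_arm(
  moves=[
    {"x": 1.1,"y": -2.4,"z": 9,"ax": 0.001,"ay": 0,"az": 0,"fingers": 30},
    {"x": 1.1,"y": -2.4,"z": 16,"ax": 0.001,"ay": 0,"az": 0,"fingers": 30},
    {"x": 1.1,"y": -2.4,"z": 18,"ax": 0.001,"ay": 0,"az": 0,"fingers": 30},
    {"x": 1.1,"y": -2.4,"z": 18,"ax": 0.001,"ay": 0,"az": 0,"fingers": 30},
    {"x": 1.1,"y": -2.4,"z": 18,"ax": 0.001,"ay": 0,"az": 0,"fingers": 30},
  ],
)

```text
time: 32.4
position: [0.5346, -0.3909, 0.0227]
eef_rot: [-2.222, -2.219, 0.0]
force: [0.1, 0.1, -2.3]
gripper_width: 0.566
grasp_force: 53.2
```

```bash
python3 settle.py; python3 go.py .5359 -.3916 .022 90
```

```text
t 32.7 now [ 0.5348 -0.3911  0.0231] psi 89.93 -> move [-0.5  1.1  1.1] turn [-0.001 -0.001 -0.001] dist 2 psi-q1 126 q6 0.94 opening 0.567112853597798 grip 53.239864306524396
```

>>> step_arm(
  moves=[
    {"x": -0.5,"y": 0.8,"z": 0,"ax": 0,"ay": 0,"az": 0,"fingers": 30},
    {"x": -0.5,"y": 0.8,"z": 1.8,"ax": 0,"ay": 0,"az": 0,"fingers": 30},
    {"x": -0.5,"y": 0.8,"z": 1.8,"ax": 0,"ay": 0,"az": 0,"fingers": 30},
    {"x": -0.5,"y": 0.8,"z": 1.8,"ax": 0,"ay": 0,"az": 0,"fingers": 85},
    {"x": -0.5,"y": 0.8,"z": 1.8,"ax": 0,"ay": 0,"az": 0,"fingers": 85},
    {"x": -0.5,"y": 0.8,"z": 1.8,"ax": 0,"ay": 0,"az": 0,"fingers": 85},
    {"x": -0.5,"y": 0.8,"z": -30,"ax": 0,"ay": 0,"az": 0,"fingers": 85},
    {"x": -0.5,"y": 0.8,"z": -70,"ax": 0,"ay": 0,"az": 0,"fingers": 85},
    {"x": -0.5,"y": 0.8,"z": -110,"ax": 0,"ay": 0,"az": 0,"fingers": 85},
    {"x": -0.5,"y": 0.8,"z": -135,"ax": 0,"ay": 0,"az": 0,"fingers": 85},
  ],
)

```text
time: 33.53
position: [0.5365, -0.3922, 0.1626]
eef_rot: [2.22, 2.218, 0.001]
force: [-0.2, -1.1, 0.0]
gripper_width: 0.998
grasp_force: 0.0
```

```bash
python3 settle.py; python3 shot.py N; python3 chk.py N door lr .5359 -.3912 0; python3 go.py .5359 -.3916 .15 90
```

```text
33.8333 [ 0.5352 -0.3912  0.1565] [-0.631  0.401  0.155  1.328  0.     0.941] vel 0.012121471429523011
door [ 0.537  -0.3917] 1.35 err 0.026
lr [ 0.5362 -0.3917] [74.3 74.7] -82.83 piece-outline mm [0.9 0. ]
t 33.8833 now [ 0.535  -0.3912  0.1562] psi 89.93 -> move [-0.5  0.9  6.2] turn [-0.003 -0.002 -0.001] dist 6 psi-q1 126 q6 0.94 opening 0.9938000596463964 grip 0.0
```

View pics/cN.png

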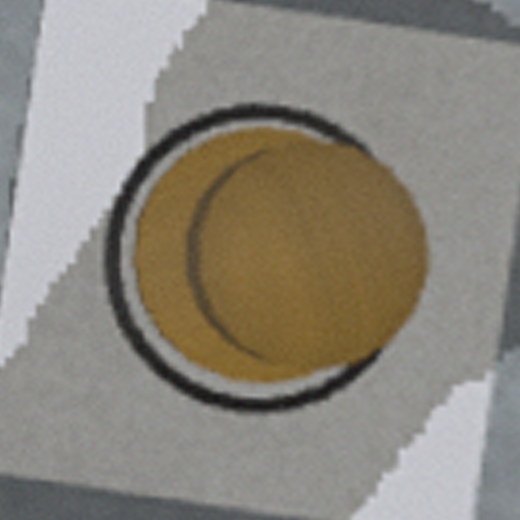

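The door knob's plate sits inside the large circle, 0.9 mm off. One last look at the whole scene before handing in.

```bash
python3 -c "
from h import *
save('scene','sceneF')"
```

```text
(no output)
```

View pics/sceneF.png

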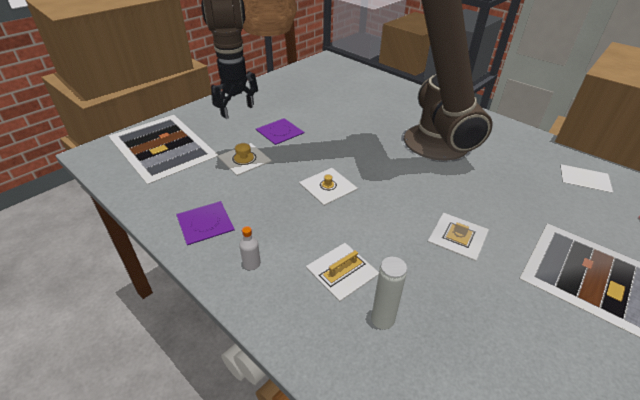

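All four pieces stand on their boards: door knob (243,155), cupboard knob (328,183), pull handle (342,268), thumb-turn (460,233). The can and bottle are where they were, and the arm is clear.

```bash
python3 -c "
from bench import r
print(r.finish_job())"
```

```text
the job is handed in; nothing more can be done
None
```

The job is handed in: all four brass pieces stand upright inside their outlines, each measured 0.9–1.5 mm off centre, with the straight-sided plates square to within about 0.5° and the spray can and glue bottle left in place.

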